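# Replace the control jar behind the media bottles

## Task

The red-lidded control jar is out of date and stands behind two tall bottles: first move both bottles aside into the steel side tray, standing upright, then put the red-lidded jar upright into the orange discard tray, and after that stand the green-lidded jar in the middle of the white pad where the red one was. Only then put the bottles back, each centred on the pad of its own cap colour. Set everything down gently, let go of each thing, tip nothing over, and leave the black vial block on the stand where it is.

Things in the scene. Friction and masses are not known exactly. Their poses are not given: they have to be found in the camera images.
- blue_bottle_mid (a point): Closed wide-mouth bottle, round, white body with paper label, 56 mm diameter up to 88 mm high, then a shoulder, then a blue screw cap 44 mm diameter filling the top 27 mm (98 to 125 mm above its underside); total height 125 mm, about 0.2 kg. Starts standing on the blue pad of the stand. Easily gripped by the cap. The point is its centre, 62.5 mm above its underside, z along its axis.
- yellow_bottle_mid (a point): Closed wide-mouth bottle, round, white body with paper label, 56 mm diameter up to 88 mm high, then a shoulder, then a yellow screw cap 44 mm diameter filling the top 27 mm (98 to 125 mm above its underside); total height 125 mm, about 0.2 kg. Starts standing on the yellow pad of the stand. Easily gripped by the cap. The point is its centre, 62.5 mm above its underside, z along its axis.
- red_jar_mid (a point): Small closed specimen jar, round, straight, 44 mm diameter, 50 mm high, clear with a red lid (top 14 mm), about 0.08 kg. Starts on the white pad, low behind the two bottles, with only about 17 mm between it and each of them, so a gripper cannot get down to it until they are gone. The point is its centre, 25 mm above its underside, z along its axis.
- green_jar_mid (a point): Small closed specimen jar, round, straight, 44 mm diameter, 50 mm high, clear with a green lid (top 14 mm), about 0.08 kg. Starts on the bare bench top, z = 0. The point is its centre, 25 mm above its underside, z along its axis.
- blue_pad: Round flat blue pad, 68 mm diameter, 3 mm thick, fixed on the grey stand (a board 170 x 230 mm, 12 mm thick, that stands anywhere on the bench). Origin at the centre of its underside, its upper face 3 mm higher; z up. One of the two front pads (front: the side nearer the robot), 90 mm from the yellow one, centre to centre; which is left and which right varies. Home of the blue-capped bottle.
- yellow_pad: Round flat yellow pad, 68 mm diameter, 3 mm thick, fixed on the grey stand (a board 170 x 230 mm, 12 mm thick, that stands anywhere on the bench). Origin at the centre of its underside, its upper face 3 mm higher; z up. The other front pad. Home of the yellow-capped bottle.
- white_pad: Round flat white pad, 54 mm diameter, 3 mm thick, fixed on the grey stand (a board 170 x 230 mm, 12 mm thick, that stands anywhere on the bench). Origin at the centre of its underside, its upper face 3 mm higher; z up. 50 mm behind the line of the two front pads, half-way between them (67 mm from the centre of each). Home of the control jar. Its x axis points from the front of the stand to the back.
- side_tray: Fixed shallow steel tray, open on top, 150 mm (its x) by 250 mm (its y) outside, walls 4 mm thick and 15 mm high in all, floor 4 mm thick. Empty at the start; room for both bottles side by side along y. Origin at the centre of its underside; z up.
- discard_tray: Fixed shallow orange plastic tray, open on top, 130 x 130 mm outside, walls 4 mm thick and 20 mm high in all, floor 4 mm thick. Empty at the start. Origin at the centre of its underside; x and y along its sides, z up.
- vial_block_mid (a point): Bystander: black plastic block 40 x 34 mm, 26 mm high, with four small grey-capped vials in it that reach 56 mm above its underside; loose, 0.15 kg. It stands on the stand beside the control jar, 86 to 98 mm from it, centre to centre, on the left as seen from the front of the stand. The point is its centre, 28 mm above its underside.

How it is judged:
On the way, in this order (a step that is already met when the one before it is completed fails the run):
1. both tall bottles stand upright in the steel side tray, released (x of blue_bottle_mid in the frame of side_tray between -0.05 and 0.05 m and y of blue_bottle_mid in the frame of side_tray between -0.1 and 0.1 m and z of blue_bottle_mid in the frame of side_tray between 0.0605 and 0.0725 m and linear speed of each of blue_bottle, yellow_bottle below 0.03 m/s and contact force between the fingers and blue_bottle below 0.3 N and angle between each of blue_bottle, yellow_bottle's own z axis and vertical below 0.12 rad and x of yellow_bottle_mid in the frame of side_tray between -0.05 and 0.05 m and y of yellow_bottle_mid in the frame of side_tray between -0.1 and 0.1 m and z of yellow_bottle_mid in the frame of side_tray between 0.0605 and 0.0725 m and contact force between the fingers and yellow_bottle below 0.3 N), for 0.2 s.
2. the red-lidded jar stands in the orange discard tray, released, the bottles still in the side tray (all of step 1 and x of red_jar_mid in the frame of discard_tray between -0.045 and 0.045 m and y of red_jar_mid in the frame of discard_tray between -0.045 and 0.045 m and z of red_jar_mid in the frame of discard_tray between 0.023 and 0.035 m and linear speed of red_jar below 0.03 m/s and contact force between the fingers and red_jar below 0.3 N and angle between red_jar's own z axis and vertical below 0.12 rad), for 0.2 s.
3. the green-lidded jar stands on the white pad, released, the red one in the discard tray, the bottles still in the side tray (all of step 2 and horizontal distance between green_jar_mid and white_pad below 0.012 m and z of green_jar_mid in the frame of white_pad between 0.023 and 0.034 m and linear speed of green_jar below 0.03 m/s and contact force between the fingers and green_jar below 0.3 N and angle between green_jar's own z axis and vertical below 0.12 rad), for 0.2 s.
At the end, for the whole second after the job is handed in: The blue-capped bottle stands upright on the blue pad and the yellow-capped bottle on the yellow pad, the green-lidded jar on the white pad (each centre within 12 mm of its pad's centre), and the red-lidded jar stands upright in the orange discard tray; all are released and at rest (horizontal distance between blue_bottle_mid and blue_pad below 0.012 m and z of blue_bottle_mid in the frame of blue_pad between 0.0605 and 0.0715 m and linear speed of each of blue_bottle, yellow_bottle, green_jar, red_jar below 0.03 m/s and contact force between the fingers and blue_bottle below 0.3 N and angle between each of blue_bottle, yellow_bottle, green_jar, red_jar's own z axis and vertical below 0.12 rad and horizontal distance between yellow_bottle_mid and yellow_pad below 0.012 m and z of yellow_bottle_mid in the frame of yellow_pad between 0.0605 and 0.0715 m and contact force between the fingers and yellow_bottle below 0.3 N and horizontal distance between green_jar_mid and white_pad below 0.012 m and z of green_jar_mid in the frame of white_pad between 0.023 and 0.034 m and contact force between the fingers and green_jar below 0.3 N and x of red_jar_mid in the frame of discard_tray between -0.045 and 0.045 m and y of red_jar_mid in the frame of discard_tray between -0.045 and 0.045 m and z of red_jar_mid in the frame of discard_tray between 0.023 and 0.035 m and contact force between the fingers and red_jar below 0.3 N); the robot touches nothing.
It fails at once if a bottle or jar is tipped over (more than 45 degrees) (angle between any of blue_bottle, yellow_bottle, red_jar, green_jar's own z axis and vertical above 0.8 rad).
It fails at once if a bottle or jar is dropped or thrown (falls freely from about 3 cm or more) ((linear speed of blue_bottle above 0.75 m/s and contact force between the fingers and blue_bottle below 0.1 N) or (linear speed of yellow_bottle above 0.75 m/s and contact force between the fingers and yellow_bottle below 0.1 N) or (linear speed of red_jar above 0.75 m/s and contact force between the fingers and red_jar below 0.1 N) or (linear speed of green_jar above 0.75 m/s and contact force between the fingers and green_jar below 0.1 N)).
It fails at once if the vial block is shoved more than 25 mm or tipped (distance of vial_block_mid from where it was at the start of the episode above 0.025 m or angle between vial_block's own z axis and vertical above 0.5 rad).
It also fails if it takes over 144 s, if anything falls off the work surface, if the arm or the gripper's body presses on something with over 40 N, if the wrist force passes 120 N, or if a joint passes its speed limit or range.

## Robot

A 6-joint arm with a two-finger parallel gripper is mounted at the origin on the work surface. World frame = base frame: x ahead of the robot, y to its left, z up, the work surface at z = 0. Lengths are in m, angles in rad, forces in N, time in s.
With the tool pointing down it reaches from about 0.375 to 0.9 m from the base axis. Payload 3.1 kg.
Tool frame: the origin (TCP) lies at the very end of the fingers, on their centre line; the grasp point (between the pads) lies robot.grasp_offset behind it (robot.grasp_offset is the distance from the TCP to the grasp point, in m); z points along the fingers, y is the direction in which the jaws open and shut (so a half turn about z gives the same grasp; the last joint's range is limited). The gripper opens to 87 mm and grips with 3 to 60 N. Pads are 19 mm wide; open, the fingers measure 117 mm over their backs; the gripper's body (75 mm by 190 mm) begins 51 mm behind the grasp point.
Start: joints at [-1.365, 0.527, 1.433, -0, 1.181, -0.178], TCP at [0.235, -0.579, 0.223] pointing down, gripper open.
Joint ranges: [-3.08, 3.08], [-0.75, 2.2], [0.22, 2.44], [-1.43, 4.57], [0, 2.65], [-2.85, 2.85]. Speed limits (rad/s): [2.79, 2.79, 3.14, 3.14, 3.14, 3.14].

## Interface

Orientations are given as a unit quaternion [x, y, z, w].
In Python, from rig import robot gives the robot as it stands.
- The arm moves only by the tool drive_tool, never from a script. Its argument "targets" is one flat list of numbers, 6 for each row, row after row: the shift along the tool's x, y, z in cm, then the turn, a rotation vector about the tool's x, y, z in degrees. A call has 1 to 12 rows; each row is the pose to reach, as a shift and turn from the pose commanded when the call began, along the tool's axes at that moment; what a row does not reach only later rows make up. A row lasts 1/12 s, in which the tool goes at most 41.7 mm and 7.16 degrees, less where a joint would pass 70% of its speed; a pose out of reach is approached as far as the arm can. A call with a gripper value outside its range is refused whole. "grip" is the gripper command: -1 is fully open, 1 is shut, values between are in proportion, set as the call begins (left out, the last holds). The fingers move at their own pace and stop on an object; "squeeze" is the grip in N (left out, the last holds). Time passes only in rows, so rows that repeat a pose let the fingers close. It gives the time, the measured TCP pose, the force and the opening at its end, in the units of the state.
- robot.get_obs(): the state, without advancing time (a new reading comes with each control period).
- robot.camera(name): name is "scene" or "side" or "wrist"; returns (picture, depth): 420x560x3 uint8, red, green, blue; 420x560 float32, m along the optical axis (not along the pixel's ray), 0 where there is no reading.
- robot.calibration(name): a dict with "mtx" (3x3 intrinsics, pixels), "R" (3x3) and "t" (3): a world point X has camera coordinates R X + t; the wrist camera has in their place "hand_eye" (4x4, takes a point from camera to tool coordinates, whose origin is the TCP and whose axes are the flange's). Camera axes: x right, y down, z forward; pixel columns grow to the right and rows downward; lengths in m; the calibration is good to about 2 mm. A picture is of the moment at which its call begins: read the wrist's pose just before it. calibration takes no time and is no camera call.
- robot.hand_in(): hands the job in, once; it reports no verdict.
The state is a dict: "time": time; "q": joint angles; "joint_velocities": joint speeds; "joint_torque": joint torques, N m; "position": TCP position; "tool_rot": TCP orientation; "ft_force": force on the tool from outside, world axes, zero at the start; "moment": the same for the moment, N m; "grip_width": finger opening in m.
Only numpy, scipy, OpenCV 4.12 (cv2) and the standard library are available. Lean on these libraries where they do the work, as an engineer would, in place of code of your own. Each camera call takes 0.05 s, during which the arm holds its last target.

## Working session

There is one attempt and no reset: what is moved stays moved. The work goes in short steps, Python scripts to look and compute and a tool call to move; the robot and the scene stay as the last step left them, time stands still between calls to the robot, and variables do not carry over. Pictures are saved under pics/ and viewed, and the job is handed in when it is done.

Besides the shell and the picture viewer there is one more tool, called by a JSON object that holds its "fn" and its "kwargs". drive_tool: Moves the arm, as the interface text tells. Its arguments: {"type":"object","properties":{"targets":{"type":"array","items":{"type":"number"}},"grip":{"type":"number"},"squeeze":{"type":"number"}},"required":["targets"]}

```bash
ls; mkdir -p pics; python3 - <<'E'
from rig import robot
import cv2,numpy as np
print(robot.grasp_offset, robot.get_obs())
for n in ["scene","side"]:
    p,d=robot.camera(n); cv2.imwrite(f"pics/{n}0.png",p[:,:,::-1]); np.savez(f"{n}0.npz",p=p,d=d)
    print(n,robot.calibration(n),(d>0).mean())
print(robot.calibration("wrist"))
E
```

```text
pics
0.0187 {'time': 0.0, 'q': array([-1.36450366e+00,  5.28467442e-01,  1.43393214e+00, -2.31228773e-05,
        1.18139383e+00, -1.78492041e-01]), 'joint_velocities': array([-0.00026359,  0.00025773,  0.00095174,  0.00136328, -0.00010125,
       -0.00219706]), 'joint_torque': array([-4.20267752e-04, -4.40047002e+01, -1.76592278e+01,  6.33082073e-02,
        5.82564413e-02, -1.65262727e-04]), 'position': array([ 0.23446925, -0.57854239,  0.22156137]), 'tool_rot': array([ 9.81548172e-01,  1.91211860e-01, -2.59851314e-05, -1.10012225e-03]), 'ft_force': array([0.32563486, 0.3942515 , 0.8224031 ]), 'moment': array([-0.02488281, -0.00885834, -0.00315094]), 'grip_width': 0.08726659342048876}
scene {'mtx': array([[487.39303215,   0.        , 278.1084895 ],
       [  0.        , 487.39303215, 204.26428342],
       [  0.        ,   0.        ,   1.        ]]), 'R': array([[-0.85159629,  0.52411133, -0.00954278],
       [ 0.37510317,  0.59656359, -0.70951356],
       [-0.36617123, -0.60779865, -0.70462716]]), 't': array([ 0.47476019, -0.16564373,  1.50621795])} 0.996062925170068
side {'mtx': 
[... 190 characters left out ...]
92, -0.00117829],
       [-0.50371581,  0.45058835, -0.73704852],
       [ 0.55049731, -0.49009655, -0.6758388 ]]), 't': array([0.38061124, 0.33508318, 1.05181417])} 0.996156462585034
{'mtx': array([[301.90281185,   0.        , 276.92765336],
       [  0.        , 301.90281185, 208.31927261],
       [  0.        ,   0.        ,   1.        ]]), 'hand_eye': array([[ 5.85084087e-04, -9.54981014e-01, -2.96666346e-01,
         8.31868146e-02],
       [ 9.99999667e-01,  3.90149597e-04,  7.16287634e-04,
         1.45142339e-04],
       [-5.68296836e-04, -2.96666667e-01,  9.54980924e-01,
        -1.62492576e-01],
       [ 0.00000000e+00,  0.00000000e+00,  0.00000000e+00,
         1.00000000e+00]])}
```

View pics/scene0.png

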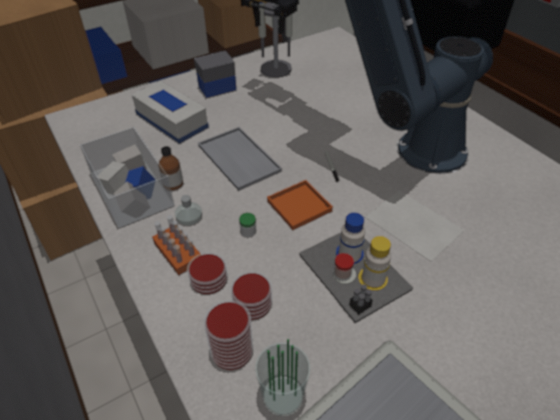

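View pics/side0.png

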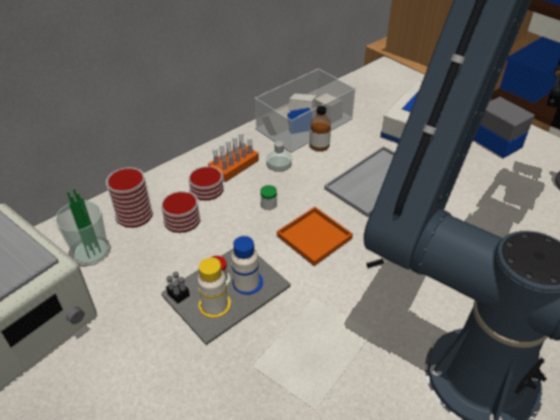

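Scene view: blue cap (354,222), yellow cap (380,247), red lid (344,264), green lid (247,219), orange tray (300,204), steel tray (239,157), vial block (361,300). Side view sees the same things, with the steel tray partly hidden by the arm. Now measure.

```bash
cat > h.py <<'E'
import numpy as np,cv2
from rig import robot
from scipy.spatial.transform import Rotation as Ro
HSV={'blue':((105,120,60),(125,255,255)),'yellow':((20,140,90),(32,255,255)),'green':((60,100,40),(85,255,255)),'red':((172,150,70),(180,255,255)),'red2':((0,150,70),(4,255,255)),'orange':((7,150,80),(16,255,255))}
def mask(p,c):
    h=cv2.cvtColor(p,cv2.COLOR_RGB2HSV)
    m=cv2.inRange(h,*map(np.array,HSV[c]))
    if c=='red': m|=cv2.inRange(h,*map(np.array,HSV['red2']))
    return m
def pose(n,o=None):
    c=robot.calibration(n)
    if n=='wrist':
        o=o or robot.get_obs(); T=np.eye(4);T[:3,:3]=Ro.from_quat(o['tool_rot']).as_matrix();T[:3,3]=o['position']
        T=T@c['hand_eye']; return c['mtx'],T[:3,:3],T[:3,3]
    return c['mtx'],c['R'].T,-c['R'].T@c['t']
def dirs(P,uv):
    K,R,t=P; uv=np.atleast_2d(uv).astype(float)
    return np.c_[(uv-K[:2,2])/[K[0,0],K[1,1]],np.ones(len(uv))]@R.T
def onplane(P,uv,z):
    D=dirs(P,uv); return P[2]+D*((z-P[2][2])/D[:,2])[:,None]
def cloud(P,d):
    v,u=np.mgrid[0:420,0:560]
    return (dirs(P,np.c_[u.ravel(),v.ravel()])*d.reshape(-1,1)+P[2]).reshape(420,560,3)
def blobs(m,amin=40):
    n,l,s,c=cv2.connectedComponentsWithStats(m)
    return [(s[i,4],c[i],l==i) for i in range(1,n) if s[i,4]>=amin]
def hull(X): return cv2.minAreaRect(X[:,:2].astype(np.float32)*1000)
E
python3 - <<'E'
from h import *
np.set_printoptions(precision=4,suppress=True)
for n in ['scene','side']:
    f=np.load(n+'0.npz');P=pose(n);C=cloud(P,f['d'])
    print(n,'bench z',np.median(C[...,2]), 'cam',P[2])
    for c in ['blue','yellow','green','red','orange']:
        for a,ce,m in blobs(mask(f['p'],c)):
            X=C[m]; zt=np.percentile(X[:,2],95); T=X[X[:,2]>zt-.006]
            if np.hypot(*X.mean(0)[:2])<1 : print(c,a,ce,'ztop',zt,X[:,2].min(),'top cen',T.mean(0),(T[:,:2].max(0)+T[:,:2].min(0))/2,np.ptp(T[:,:2],axis=0), hull(X) if c=='orange' else '')
E
```

```text
scene bench z 0.0011344404022968768 cam [1.018  0.7655 0.9483]
blue 419 [218.8902  86.105 ] ztop 0.05823890946589366 0.005683297079794869 top cen [ 0.4272 -0.6013  0.079 ] [0.6852 0.052 ] [0.6655 1.4269] 
blue 333 [167.5736 100.2012] ztop 0.08481466418515331 0.07485563470630474 top cen [ 0.621  -0.5726  0.0849] [0.7996 0.0614] [0.4368 1.4082] 
blue 326 [138.4755 176.3558] ztop 0.07761277631771155 0.03296945126003581 top cen [ 0.8268 -0.2679  0.0909] [0.9112 0.2235] [0.2136 1.084 ] 
blue 262 [354.1031 222.0267] ztop 0.1426283355978872 0.1188571252760936 top cen [0.4772 0.2033 0.1402] [0.4757 0.2027] [0.0389 0.0411] 
yellow 287 [380.324  246.0418] ztop 0.142791000831946 0.11940330756258366 top cen [0.4794 0.2952 0.1475] [0.7362 0.5179] [0.5635 0.4952] 
yellow 46 [377.5 286.5] ztop 0.018548439206565404 0.011833474569309277 top cen [0.48   0.3137 0.0158] [0.4761 0.3107] [0.0524 0.0192] 
green 146 [247.0205 219.3836] ztop 0.05286723794723269 0.045269439682420365 top cen [0.6487 0.0007 0.0569] [0.8231 0.3692] [0.3897 0.7926] 
red 644 [206.1677 267.4783] ztop 0.048737260415303726 0.04092921
[... 3013 characters left out ...]
  ] ztop 0.09176831972442294 0.06531031151068556 top cen [ 0.6975 -0.2397  0.1161] [0.2913 0.1834] [0.8962 0.9302] ((295.41070556640625, 194.03085327148438), (48.03553771972656, 1281.4136962890625), 42.712642669677734)
orange 560 [236.0089 163.7393] ztop 0.03765165430385046 0.004202246722526004 top cen [ 0.7832 -0.0056  0.0651] [0.3471 0.2756] [1.0078 0.7458] ((373.9681091308594, 316.5416564941406), (131.6348114013672, 1245.19775390625), 51.94377136230469)
orange 2317 [314.1959 235.2016] ztop 0.020203759140806604 -0.0021889306165331357 top cen [0.4628 0.0023 0.0279] [0.1941 0.285 ] [0.702  0.7271] ((223.3359375, 308.7874755859375), (173.78817749023438, 1004.7784423828125), 38.40369415283203)
```

```bash
cat >> h.py <<'E'
def tops(n,p,d,P=None,rmax=1.0):
    P=P or pose(n); C=cloud(P,d); out=[]
    for c in ['blue','yellow','green','red']:
        for a,ce,m in blobs(mask(p,c)):
            X=C[m&(d>0)]
            if len(X)<20: continue
            X=X[np.linalg.norm(X-np.median(X,0),axis=1)<.06]
            if len(X)<20: continue
            zt=np.percentile(X[:,2],90)
            mm=m&(d>0)&(np.abs(C[...,2]-zt)<.006)
            k=np.argwhere(mm)[:,::-1]
            if len(k)<12: continue
            Y=onplane(P,k,zt); (x,y),r=cv2.minEnclosingCircle((Y[:,:2]*1000).astype(np.float32))
            out.append((c,a,ce.round(0),'zt',round(zt,4),'mean',Y[:,:2].mean(0).round(4),'circ',round(x/1e3,4),round(y/1e3,4),'r',round(r,1)))
    return out
E
python3 - <<'E'
from h import *
for n in ['scene','side']:
    f=np.load(n+'0.npz');P=pose(n)
    for o in tops(n,f['p'],f['d']): 
        if np.hypot(*o[6])<.85: print(n,*o)
    C=cloud(P,f['d'])
    for a,ce,m in blobs(mask(f['p'],'orange'),1000):
        X=C[m&(f['d']>0)]; X=X[(X[:,2]<.03)]; X=X[np.linalg.norm(X-np.median(X,0),axis=1)<.12]
        print(n,'orange',hull(X),np.percentile(X[:,2],[5,50,95]))
    # gray things: steel tray: z profile
    Z=C[...,2]
    vis=np.clip(Z*4000+60,0,255).astype(np.uint8); vis[f['d']==0]=0
    cv2.imwrite(f'pics/z_{n}.png',cv2.applyColorMap(vis,cv2.COLORMAP_JET))
    cv2.imwrite(f'pics/crop_{n}.png',cv2.resize((f['p'][110:340,180:430] if n=='scene' else f['p'][120:350,150:400])[:,:,::-1],None,fx=3,fy=2.6,interpolation=cv2.INTER_CUBIC))
E
```

```text
scene blue 419 [219.  86.] zt 0.0559 mean [ 0.4147 -0.6354] circ 0.4097 -0.6348 r 58.2
scene blue 333 [168. 100.] zt 0.0841 mean [ 0.6206 -0.5743] circ 0.623 -0.5751 r 62.5
scene blue 262 [354. 222.] zt 0.1418 mean [0.4786 0.2048] circ 0.4785 0.205 r 22.1
scene yellow 287 [380. 246.] zt 0.1422 mean [0.476  0.2922] circ 0.4752 0.2928 r 22.1
scene yellow 46 [378. 286.] zt 0.0179 mean [0.4813 0.3147] circ 0.4767 0.3076 r 25.9
scene green 146 [247. 219.] zt 0.0523 mean [ 0.6472 -0.0031] circ 0.6472 -0.0032 r 20.7
scene red 644 [206. 267.] zt 0.0481 mean [0.8009 0.0771] circ 0.8006 0.0771 r 37.5
scene red 225 [344. 261.] zt 0.0675 mean [0.529  0.2431] circ 0.5291 0.243 r 22.5
scene red 745 [251. 288.] zt 0.0631 mean [0.7459 0.1921] circ 0.7458 0.1916 r 37.5
scene orange ((481.3988037109375, -13.281120300292969), (131.79763793945312, 133.5467529296875), 0.8311666250228882) [0.00150299 0.00532025 0.01996467]
side blue 97 [411. 103.] zt 0.0839 mean [ 0.6281 -0.5438] circ 0.6301 -0.5575 r 47.8
side blue 796 [498. 141.] zt 0.0559 mean [ 0.38   -0.6426] circ 0.3889 -0.6682 r 65.2
side blue 56 [
[... 181 characters left out ...]
t 0.0178 mean [0.4499 0.1987] circ 0.4669 0.2008 r 33.1
side yellow 424 [210. 269.] zt 0.1417 mean [0.4673 0.291 ] circ 0.4669 0.2907 r 22.4
side yellow 143 [215. 310.] zt 0.0173 mean [0.4571 0.2985] circ 0.4698 0.2903 r 33.6
side green 164 [268. 192.] zt 0.0521 mean [ 0.6383 -0.0043] circ 0.6376 -0.0033 r 22.0
side red 420 [205. 176.] zt 0.0486 mean [0.7946 0.0779] circ 0.7957 0.0771 r 38.2
side red 520 [179. 203.] zt 0.0634 mean [0.7398 0.1929] circ 0.7412 0.1922 r 38.2
side red 59 [222. 262.] zt 0.0678 mean [0.5168 0.23  ] circ 0.5195 0.2361 r 19.9
side orange ((480.0994873046875, -12.940872192382812), (132.89111328125, 133.091796875), 0.593347430229187) [0.001342   0.0052413  0.02016123]
```

View pics/z_scene.png

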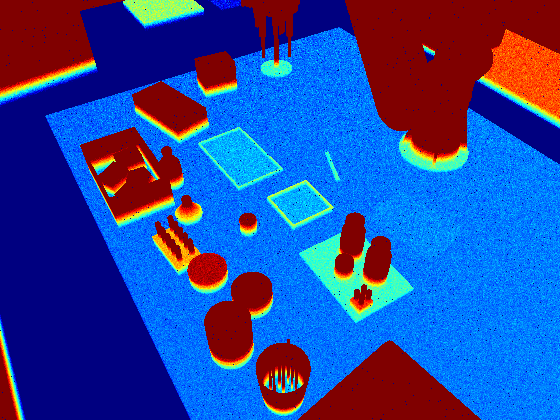

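View pics/crop_scene.png

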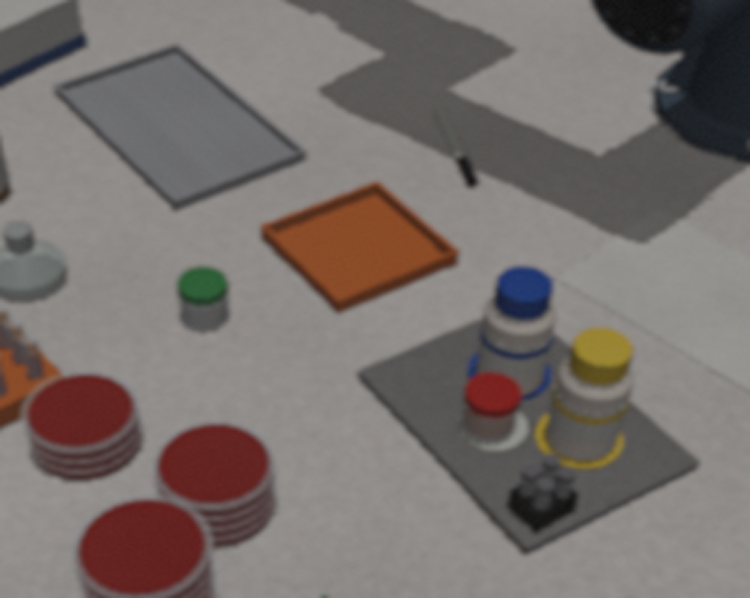

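```bash
python3 - <<'E'
from h import *
P=pose('scene')
q=np.array([(55,90),(178,46),(304,155),(177,207)])/[3,2.6]+[180,110]
c=onplane(P,q,.015);print(c.round(3),c.mean(0),[np.linalg.norm(c[i]-c[i-1]).round(3) for i in range(4)])
f=np.load('scene0.npz');C=cloud(P,f['d'])
m=(abs(C[...,2]-.015)<.004)&(np.linalg.norm(C[...,:2]-c.mean(0)[:2],axis=2)<.16)
X=C[cv2.morphologyEx(m.astype(np.uint8),cv2.MORPH_OPEN,np.ones((2,2)))>0];print(len(X),hull(X))
# stand
for n in ['scene','side']:
    P=pose(n);f=np.load(n+'0.npz');C=cloud(P,f['d'])
    m=(abs(C[...,2]-.012)<.004)&(np.linalg.norm(C[...,:2]-[.5,.245],axis=2)<.16)
    X=C[cv2.morphologyEx(m.astype(np.uint8),cv2.MORPH_OPEN,np.ones((3,3)))>0];print(n,len(X),hull(X),np.median(X[:,2]))
    m=(C[...,2]>.026)&(np.linalg.norm(C[...,:2]-[.53,.335],axis=2)<.03)
    print('block',C[m].mean(0),len(C[m]))
    for c in ['blue','yellow','green','red']:
        for a,ce,m in blobs(mask(f['p'],c)):
            if c!='green' and n=='x':pass
            zt={'blue':.140,'yellow':.140,'green':.05,'red':.065}[c]
            X=C[m&(f['d']>0)&(abs(C[...,2]-zt)<.005)]
            X=X[(X[:,0]<.7)&(X[:,0]>.4)&(X[:,1]>-.1)&(X[:,1]<.35)]
            if len(X)>20: print(c,X.mean(0).round(4),((X.max(0)+X.min(0))/2).round(4))
E
```

```text
[[ 0.605 -0.396  0.015]
 [ 0.455 -0.405  0.015]
 [ 0.45  -0.157  0.015]
 [ 0.595 -0.148  0.015]] [ 0.52618293 -0.27647385  0.015     ] [np.float64(0.248), np.float64(0.15), np.float64(0.248), np.float64(0.146)]
248 ((692.4845581054688, 195.669921875), (1293.152587890625, 224.04757690429688), 70.09290313720703)
scene 2766 ((492.94500732421875, 244.32647705078125), (231.19496154785156, 172.23629760742188), 89.83670043945312) 0.012446034269550765
block [0.54341305 0.33742185 0.0539188 ] 263
blue [0.4776 0.2037 0.14  ] [0.4758 0.2027 0.1396]
yellow [0.4749 0.2913 0.1402] [0.4745 0.2909 0.1399]
green [ 0.6463 -0.0052  0.0498] [ 0.6454 -0.0062  0.0497]
red [0.5282 0.242  0.0653] [0.527  0.2415 0.0652]
side 3243 ((491.5610046386719, 243.66204833984375), (231.03189086914062, 171.7264404296875), 89.1243896484375) 0.012322825339909249
block [0.5380111  0.33496408 0.05032208] 405
blue [0.4707 0.2038 0.1399] [0.471  0.2035 0.1399]
yellow [0.4683 0.2904 0.14  ] [0.4701 0.2894 0.1397]
green [ 0.6403 -0.0055  0.0495] [ 0.6407 -0.0069  0.0494]
red [0.5181 0.2292 0.0656] [0.5223 0.2308 0.0652]
```

{"fn": "drive_tool", "kwargs": {"targets": [36.3, -17.7, -3, 0, 0, -68, 36.3, -17.7, -3, 0, 0, -68, 36.3, -17.7, -3, 0, 0, -68, 36.3, -17.7, -3, 0, 0, -68, 36.3, -17.7, -3, 0, 0, -68, 36.3, -17.7, -3, 0, 0, -68, 36.3, -17.7, -3, 0, 0, -68, 36.3, -17.7, -3, 0, 0, -68, 36.3, -17.7, -3, 0, 0, -68, 36.3, -17.7, -3, 0, 0, -68, 36.3, -17.7, -3, 0, 0, -68, 36.3, -17.7, -3, 0, 0, -68], "grip": -1}}

```text
time: 1.1
position: [0.5053, -0.2773, 0.2522]
tool_rot: [0.706, 0.709, -0.0, -0.0]
ft_force: [-0.3, 0.9, -0.4]
grip_width: 0.0869
```

{"fn": "drive_tool", "kwargs": {"targets": [0, 0, -5, 0, 0, 0, 0, 0, -5, 0, 0, 0]}}

```text
time: 1.27
position: [0.5056, -0.2811, 0.3063]
tool_rot: [0.707, 0.707, -0.0, 0.003]
ft_force: [0.7, -0.8, 0.6]
grip_width: 0.0868
```

```bash
cat > w.py <<'E'
import sys
from h import *
o=robot.get_obs();P=pose('wrist',o);p,d=robot.camera('wrist');n=sys.argv[1]
cv2.imwrite(f'pics/{n}.png',p[:,:,::-1]);np.savez(n+'.npz',p=p,d=d,K=P[0],R=P[1],t=P[2])
print('tcp',o['position'],'quat',o['tool_rot'],'cam',P[2])
for x in tops('wrist',p,d,P): print(*x)
E
python3 w.py w1
```

```text
tcp [ 0.50561405 -0.28114029  0.30628749] quat [ 7.07366585e-01  7.06840224e-01 -4.23139803e-05  3.06770151e-03] cam [ 0.50610157 -0.19809351  0.46841645]
blue 1925 [516. 180.] zt 0.0763 mean [ 0.8234 -0.2869] circ 0.8308 -0.287 r 36.6
blue 300 [321. 277.] zt 0.0217 mean [ 0.5823 -0.4637] circ 0.5811 -0.4632 r 47.2
blue 469 [344. 336.] zt 0.0834 mean [ 0.6118 -0.5277] circ 0.61 -0.5314 r 31.5
blue 177 [214. 356.] zt 0.014 mean [ 0.3862 -0.6309] circ 0.4002 -0.6331 r 50.4
yellow 97 [451. 347.] zt 0.4062 mean [ 0.5505 -0.2548] circ 0.5507 -0.2547 r 2.8
yellow 71 [473. 345.] zt 0.4061 mean [ 0.5562 -0.2542] circ 0.5568 -0.2547 r 2.9
yellow 105 [490. 346.] zt 0.4061 mean [ 0.5605 -0.2546] circ 0.5612 -0.2551 r 3.6
yellow 49 [537. 340.] zt 0.4032 mean [ 0.5752 -0.2555] circ 0.5751 -0.2553 r 2.9
yellow 491 [295. 348.] zt 0.4063 mean [ 0.511 -0.255] circ 0.5116 -0.2548 r 11.0
yellow 151 [353. 349.] zt 0.4065 mean [ 0.5255 -0.2551] circ 0.5253 -0.2559 r 4.0
yellow 51 [374. 351.] zt 0.4067 mean [ 0.531  -0.2554] circ 0.531 -0.2549 r 3.0
yellow 165 [393. 349.] zt 0.4067 mean [ 0.5358 -0.2548] circ 0.5349 -0.2542 r 5.5
yellow 92 [421. 348.] zt 0.4061 mean [ 0.5431 -0.2552] circ 0.5432 -0.2551 r 2.7
```

View pics/w1.png

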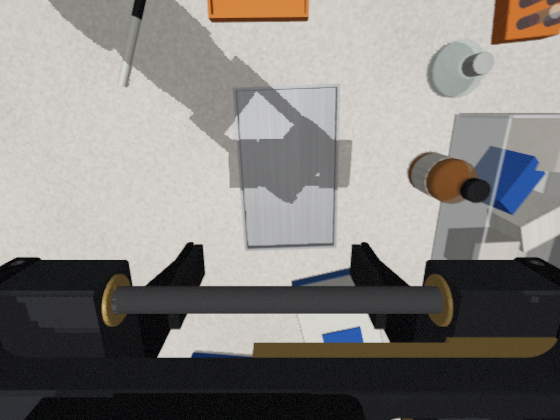

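{"fn": "drive_tool", "kwargs": {"targets": [48, -3, 0, 0, 0, 0, 48, -3, 0, 0, 0, 0, 48, -3, 0, 0, 0, 0, 48, -3, 0, 0, 0, 0, 48, -3, 0, 0, 0, 0, 48, -3, 0, 0, 0, 0, 48, -3, 0, 0, 0, 0, 48, -3, 0, 0, 0, 0, 48, -3, 0, 0, 0, 0, 48, -3, 0, 0, 0, 0, 48, -3, 0, 0, 0, 0, 48, -3, 0, 0, 0, 0]}}

```text
time: 2.32
position: [0.4734, 0.2035, 0.3018]
tool_rot: [0.707, 0.707, 0.0, -0.001]
ft_force: [-0.0, -1.1, 0.5]
grip_width: 0.0874
```

```bash
python3 w.py w2
```

```text
tcp [0.47335781 0.20345139 0.30182285] quat [ 7.06775452e-01  7.07437557e-01  1.07195244e-04 -7.43093637e-04] cam [0.47454619 0.28559058 0.46441398]
blue 81 [260. 164.] zt 0.0164 mean [0.4498 0.2156] circ 0.4553 0.2153 r 22.5
blue 1128 [278. 190.] zt 0.1412 mean [0.476  0.2042] circ 0.4761 0.2041 r 20.8
yellow 62 [485. 348.] zt 0.4019 mean [0.5273 0.2294] circ 0.5272 0.2296 r 2.8
yellow 325 [513. 346.] zt 0.4018 mean [0.5344 0.2296] circ 0.5351 0.2297 r 6.8
yellow 72 [546. 343.] zt 0.3995 mean [0.5448 0.2289] circ 0.5449 0.2288 r 2.3
yellow 141 [275. 350.] zt 0.4025 mean [0.4741 0.229 ] circ 0.4741 0.2289 r 4.1
yellow 42 [338. 346.] zt 0.4001 mean [0.4905 0.2282] circ 0.4908 0.2282 r 1.8
yellow 321 [372. 349.] zt 0.4022 mean [0.4986 0.229 ] circ 0.4984 0.229 r 7.6
yellow 137 [419. 350.] zt 0.4023 mean [0.5104 0.2291] circ 0.5106 0.2293 r 4.0
yellow 152 [448. 349.] zt 0.4025 mean [0.5175 0.2294] circ 0.5175 0.2292 r 3.7
yellow 57 [472. 348.] zt 0.4018 mean [0.5242 0.2292] circ 0.5239 0.2288 r 2.6
yellow 51 [320. 351.] zt 0.4021 mean [0.4854 0.2285] circ 0.4851 0.2283 r 2.3
yellow 51 [292. 351.] zt 0.4028 mean [0.4784 0.229 ] circ 0.4781 0.229 r 2.0
red 795 [317. 149.] zt 0.0664 mean [0.5271 0.2425] circ 0.5269 0.2421 r 21.1
red 2526 [476. 185.] zt 0.0624 mean [0.7453 0.194 ] circ 0.7453 0.1927 r 40.0
red 1079 [493. 248.] zt 0.0475 mean [0.8    0.0932] circ 0.8003 0.0808 r 39.5
```

View pics/w2.png

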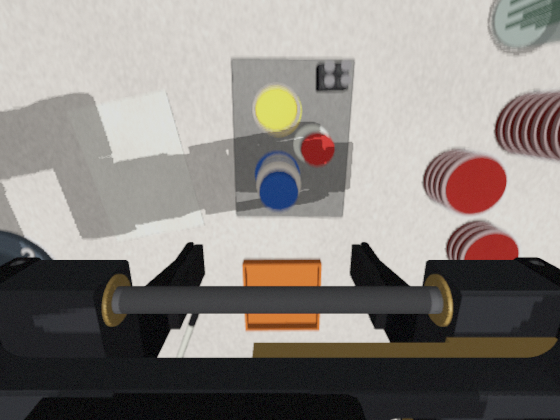

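```bash
sed -i "s/'yellow':((20,140,90)/'yellow':((20,110,90)/" h.py; python3 - <<'E'
from h import *
f=np.load('w1.npz');P=(f['K'],f['R'],f['t'])
c=onplane(P,[(234,88),(339,85),(336,245),(246,249)],.015);print(c.round(3),c.mean(0))
f=np.load('w2.npz');P=(f['K'],f['R'],f['t'])
for c in ['blue','yellow','red']:
  for a,ce,m in blobs(mask(f['p'],c),500):
    k=np.argwhere(m)[:,::-1]; 
    if k[:,1].max()<230 and k[:,0].max()<400:
        X=onplane(P,k,.065 if c=='red' else .140);print(c,a,ce,X.mean(0).round(4),cv2.minEnclosingCircle((X[:,:2]*1000).astype(np.float32)))
c=onplane(P,[(232,58),(354,58),(343,217),(238,215)],.012);print(c.round(3),c.mean(0))
c=onplane(P,[(244,260),(320,260),(319,330),(246,328)],.02);print(c.round(3),c.mean(0))
E
```

```text
[[ 0.448 -0.165  0.015]
 [ 0.595 -0.161  0.015]
 [ 0.605 -0.405  0.015]
 [ 0.458 -0.412  0.015]] [ 0.52657962 -0.28570238  0.015     ]
blue 1128 [278.29432624 190.3998227 ] [0.4762 0.2055 0.14  ] ((476.16644287109375, 205.13954162597656), 21.614656448364258)
yellow 1317 [275.8405467  108.98936978] [0.4734 0.291  0.14  ] ((473.34515380859375, 290.53704833984375), 21.043886184692383)
red 795 [317.26792453 149.00125786] [0.5273 0.2427 0.065 ] ((527.0618286132812, 242.75137329101562), 21.378307342529297)
[[0.413 0.359 0.012]
 [0.579 0.359 0.012]
 [0.579 0.131 0.012]
 [0.413 0.134 0.012]] [0.49627359 0.2457996  0.012     ]
[[ 0.421  0.059  0.02 ]
 [ 0.545  0.06   0.02 ]
 [ 0.549 -0.077  0.02 ]
 [ 0.421 -0.073  0.02 ]] [ 0.4840313  -0.00754338  0.02      ]
```

{"fn": "drive_tool", "kwargs": {"targets": [0.1, 0.15, 3, 0, 0, 0, 0.1, 0.15, 6.5, 0, 0, 0, 0.1, 0.15, 10, 0, 0, 0, 0.1, 0.15, 13, 0, 0, 0, 0.1, 0.15, 15.5, 0, 0, 0, 0.1, 0.15, 17, 0, 0, 0, 0.1, 0.15, 18, 0, 0, 0, 0.1, 0.15, 18.5, 0, 0, 0, 0.1, 0.15, 18.7, 0, 0, 0, 0.1, 0.15, 18.7, 0, 0, 0]}}

```text
time: 3.2
position: [0.4762, 0.2016, 0.1157]
tool_rot: [0.707, 0.707, 0.0, 0.0]
ft_force: [0.4, -0.4, 0.1]
grip_width: 0.0872
```

```bash
python3 -c "
from h import *
o=robot.get_obs();print(o['position'],o['ft_force'])
for n in ['scene','side']:
    p,d=robot.camera(n);cv2.imwrite(f'pics/a_{n}.png',cv2.resize(p[150:330,180:430],None,fx=2.4,fy=2.4,interpolation=cv2.INTER_CUBIC)[:,:,::-1])
a=cv2.imread('pics/a_scene.png');b=cv2.imread('pics/a_side.png');cv2.imwrite('pics/a.png',cv2.resize(np.hstack([a,b]),(800,290)))
"
```

```text
[0.47624252 0.20158834 0.11571144] [ 0.40569972 -0.44028492  0.09614358]
```

View pics/a.png

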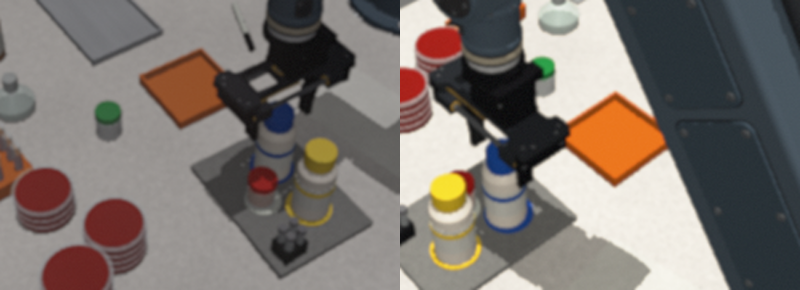

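{"fn": "drive_tool", "kwargs": {"targets": [0.15, 0, 0.1, 0, 0, 0, 0.2, 0, 0.1, 0, 0, 0, 0.2, 0, 0.1, 0, 0, 0]}}

```text
time: 3.55
position: [0.4761, 0.2044, 0.1152]
tool_rot: [0.707, 0.708, 0.001, 0.0]
ft_force: [-0.4, -0.1, -0.0]
grip_width: 0.0869
```

{"fn": "drive_tool", "kwargs": {"targets": [0, 0, 0, 0, 0, 0, 0, 0, 0, 0, 0, 0, 0, 0, 0, 0, 0, 0, 0, 0, 0, 0, 0, 0, 0, 0, 0, 0, 0, 0, 0, 0, 0, 0, 0, 0, 0, 0, 0, 0, 0, 0, 0, 0, 0, 0, 0, 0], "grip": 1, "squeeze": 20}}

```text
time: 4.22
position: [0.4756, 0.204, 0.1145]
tool_rot: [0.707, 0.707, -0.0, -0.0]
ft_force: [-0.2, -0.3, -0.0]
grip_width: 0.0434
```

{"fn": "drive_tool", "kwargs": {"targets": [0, 0, -0.3, 0, 0, 0, 0, 0, -1, 0, 0, 0, 0, 0, -2.2, 0, 0, 0, 0, 0, -4, 0, 0, 0, 0, 0, -6, 0, 0, 0, 0, 0, -8, 0, 0, 0, 0, 0, -10, 0, 0, 0, 0, 0, -11.5, 0, 0, 0, 0, 0, -12.5, 0, 0, 0, 0, 0, -13.2, 0, 0, 0, 0, 0, -13.5, 0, 0, 0]}}

```text
time: 5.13
position: [0.4759, 0.2041, 0.2505]
tool_rot: [0.707, 0.707, 0.001, 0.0]
ft_force: [0.6, 1.2, -2.1]
grip_width: 0.0435
```

{"fn": "drive_tool", "kwargs": {"targets": [-0.5, 0.05, 0, 0, 0, 0, -1.5, 0.15, 0, 0, 0, 0, -3, 0.3, 0, 0, 0, 0, -5.2, 0.5, 0, 0, 0, 0, -8, 0.75, 0, 0, 0, 0, -11, 1, 0, 0, 0, 0, -14, 1.3, 0, 0, 0, 0, -17, 1.6, 0, 0, 0, 0, -20, 1.9, 0, 0, 0, 0, -23, 2.2, 0, 0, 0, 0, -26, 2.5, 0, 0, 0, 0, -29, 2.8, 0, 0, 0, 0]}}

```text
time: 6.13
position: [0.5028, -0.0881, 0.2483]
tool_rot: [0.707, 0.707, -0.001, -0.001]
ft_force: [0.9, 0.4, -2.2]
grip_width: 0.0437
```

{"fn": "drive_tool", "kwargs": {"targets": [-3, 0.3, 0, 0, 0, 0, -6, 0.6, 0, 0, 0, 0, -9, 0.9, 0, 0, 0, 0, -12, 1.2, 0, 0, 0, 0, -15, 1.5, 0, 0, 0, 0, -18, 1.7, 0, 0, 0, 0, -20.5, 1.9, 0, 0, 0, 0, -22.5, 2.1, 0, 0, 0, 0, -24, 2.2, 0, 0, 0, 0, -24.7, 2.2, 0, 0, 0, 0, -25, 2.2, 0, 0, 0, 0, -25, 2.2, 0, 0, 0, 0]}}

```text
time: 7.13
position: [0.5256, -0.3358, 0.2489]
tool_rot: [0.707, 0.707, 0.0, -0.001]
ft_force: [0.8, 0.1, -1.6]
grip_width: 0.0434
```

{"fn": "drive_tool", "kwargs": {"targets": [0, 0, 1, 0, 0, 0, 0, 0, 3, 0, 0, 0, 0, 0, 5.5, 0, 0, 0, 0, 0, 8, 0, 0, 0, 0, 0, 10.2, 0, 0, 0, 0, 0, 12, 0, 0, 0, 0, 0, 13.2, 0, 0, 0, 0, 0, 13.8, 0, 0, 0, 0, 0, 14.1, 0, 0, 0, 0, 0, 14.2, 0, 0, 0]}}

```text
time: 7.97
position: [0.5265, -0.3357, 0.1076]
tool_rot: [0.707, 0.708, 0.0, 0.0]
ft_force: [0.4, -0.9, -1.5]
grip_width: 0.0431
```

{"fn": "drive_tool", "kwargs": {"targets": [0, 0, 0.05, 0, 0, 0, 0, 0, 0.1, 0, 0, 0, 0, 0, 0.15, 0, 0, 0, 0, 0, 0.2, 0, 0, 0]}}

```text
time: 8.3
position: [0.5266, -0.3363, 0.1064]
tool_rot: [0.707, 0.707, 0.0, 0.001]
ft_force: [-0.8, -0.5, -2.5]
grip_width: 0.0436
```

{"fn": "drive_tool", "kwargs": {"targets": [0, 0, 0.05, 0, 0, 0, 0, 0, 0.1, 0, 0, 0, 0, 0, 0.15, 0, 0, 0, 0, 0, 0.2, 0, 0, 0]}}

```text
time: 8.63
position: [0.5262, -0.3359, 0.1035]
tool_rot: [0.707, 0.707, 0.0, 0.0]
ft_force: [0.4, -0.2, -1.3]
grip_width: 0.0434
```

{"fn": "drive_tool", "kwargs": {"targets": [0, 0, 0.05, 0, 0, 0, 0, 0, 0.1, 0, 0, 0, 0, 0, 0.15, 0, 0, 0, 0, 0, 0.15, 0, 0, 0]}}

```text
time: 8.97
position: [0.5262, -0.3362, 0.1035]
tool_rot: [0.707, 0.707, -0.0, 0.0]
ft_force: [-1.7, 0.6, 6.6]
grip_width: 0.0437
```

{"fn": "drive_tool", "kwargs": {"targets": [0, 0, -0.1, 0, 0, 0, 0, 0, -0.1, 0, 0, 0, 0, 0, -0.1, 0, 0, 0, 0, 0, -0.1, 0, 0, 0, 0, 0, -0.1, 0, 0, 0, 0, 0, -0.1, 0, 0, 0, 0, 0, -0.1, 0, 0, 0], "grip": -1}}

```text
time: 9.55
position: [0.5262, -0.3359, 0.1029]
tool_rot: [0.707, 0.707, 0.0, -0.0]
ft_force: [-0.4, 0.6, -0.7]
grip_width: 0.0818
```

{"fn": "drive_tool", "kwargs": {"targets": [0, 0, -1.5, 0, 0, 0, 0, 0, -4, 0, 0, 0, 0, 0, -7.5, 0, 0, 0, 0, 0, -11, 0, 0, 0, 0, 0, -15, 0, 0, 0, 0, 0, -18, 0, 0, 0, 0, 0, -18, 0, 0, 0]}}

```text
time: 10.13
position: [0.5294, -0.3386, 0.2911]
tool_rot: [0.707, 0.707, 0.0, 0.008]
ft_force: [0.4, 0.2, -0.1]
grip_width: 0.0871
```

{"fn": "drive_tool", "kwargs": {"targets": [60, -5.3, 0, 0, 0, 0, 60, -5.3, 0, 0, 0, 0, 60, -5.3, 0, 0, 0, 0, 60, -5.3, 0, 0, 0, 0, 60, -5.3, 0, 0, 0, 0, 60, -5.3, 0, 0, 0, 0, 60, -5.3, 0, 0, 0, 0, 60, -5.3, 0, 0, 0, 0, 60, -5.3, 0, 0, 0, 0, 60, -5.3, 0, 0, 0, 0, 60, -5.3, 0, 0, 0, 0, 60, -5.3, 0, 0, 0, 0]}}

```text
time: 11.13
position: [0.4809, 0.164, 0.2827]
tool_rot: [0.707, 0.707, -0.0, -0.0]
ft_force: [0.4, -0.3, 0.1]
grip_width: 0.0872
```

{"fn": "drive_tool", "kwargs": {"targets": [12.4, 0, 0, 0, 0, 0, 12.4, 0, 0, 0, 0, 0, 12.4, 0, 0, 0, 0, 0, 12.4, 0, 0, 0, 0, 0, 12.4, 0, 0, 0, 0, 0]}}

```text
time: 11.55
position: [0.4808, 0.288, 0.2823]
tool_rot: [0.705, 0.709, -0.0, -0.0]
ft_force: [0.3, -0.1, -0.3]
grip_width: 0.0871
```

```bash
python3 w.py w3|grep -v yellow; python3 - <<'E'
from h import *
p,d=robot.camera('scene');cv2.imwrite('pics/s1.png',p[:,:,::-1])
for x in tops('scene',p,d): print(*x)
f=np.load('w3.npz');P=(f['K'],f['R'],f['t'])
for c,z in [('blue',.015),('yellow',.14),('red',.065)]:
  for a,ce,m in blobs(mask(f['p'],c),500):
    k=np.argwhere(m)[:,::-1]; X=onplane(P,k,z);print(c,a,ce,X.mean(0).round(4),cv2.minEnclosingCircle((X[:,:2]*1000).astype(np.float32)))
E
```

```text
tcp [0.48082353 0.28796809 0.28228606] quat [ 7.05229613e-01  7.08978799e-01 -4.98674186e-04 -8.04120601e-05] cam [0.48164031 0.37039735 0.44473033]
blue 1358 [272. 233.] zt 0.0165 mean [0.4749 0.1975] circ 0.4747 0.1984 r 33.7
green 50 [556.  79.] zt 0.0986 mean [0.7774 0.409 ] circ 0.7773 0.4085 r 3.1
green 42 [556.  92.] zt 0.1027 mean [0.7769 0.3951] circ 0.777 0.3949 r 3.3
red 55 [521. 176.] zt 0.0515 mean [0.8041 0.2942] circ 0.8069 0.2941 r 16.7
red 65 [529. 179.] zt 0.0666 mean [0.803  0.2927] circ 0.8051 0.2925 r 18.5
red 85 [539. 181.] zt 0.0822 mean [0.8034 0.2936] circ 0.8074 0.2939 r 20.7
red 76 [548. 185.] zt 0.0969 mean [0.8019 0.2924] circ 0.8033 0.2923 r 15.3
red 46 [555. 193.] zt 0.112 mean [0.7986 0.2869] circ 0.7994 0.2865 r 8.3
red 801 [311. 216.] zt 0.0664 mean [0.5273 0.2414] circ 0.527 0.2411 r 22.0
red 1709 [468. 244.] zt 0.0624 mean [0.7453 0.2011] circ 0.7454 0.1905 r 40.0
blue 1253 [106.  55.] zt -0.0726 mean [ 0.6222 -1.4159] circ 0.617 -1.4302 r 147.2
blue 440 [218.  86.] zt 0.0562 mean [ 0.4136 -0.6361] circ 0.4087 -0.646 r 57.8
blue 333 [168. 100.] zt 
[... 823 characters left out ...]
.7457 0.1915 r 37.5
red 1045 [227. 320.] zt 0.1229 mean [0.8403 0.2719] circ 0.8398 0.2711 r 38.3
blue 1358 [271.79675994 232.68335788] [0.4748 0.1969 0.015 ] ((474.7051086425781, 197.80987548828125), 33.78156280517578)
yellow 1395 [268.91397849 193.87096774] [0.4738 0.2908 0.14  ] ((473.2508239746094, 290.83038330078125), 23.432409286499023)
yellow 3120 [411.47435897 348.37948718] [0.6495 0.0947 0.14  ] ((638.9530029296875, 95.8795394897461), 186.0004119873047)
red 801 [310.77777778 216.03995006] [0.5274 0.2412 0.065 ] ((527.0758056640625, 241.02134704589844), 22.516881942749023)
red 1709 [467.6208309  243.88882387] [0.7435 0.2022 0.065 ] ((743.58203125, 191.77099609375), 39.75395584106445)
```

View pics/w3.png

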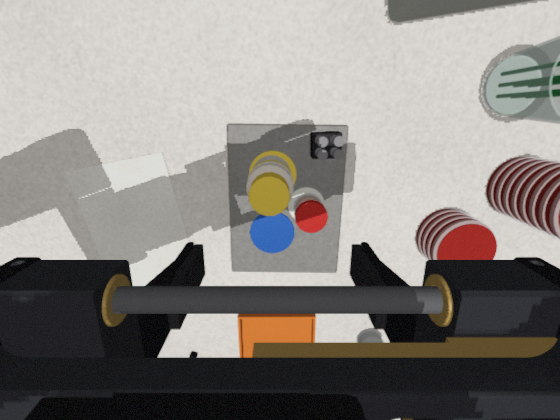

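View pics/s1.png

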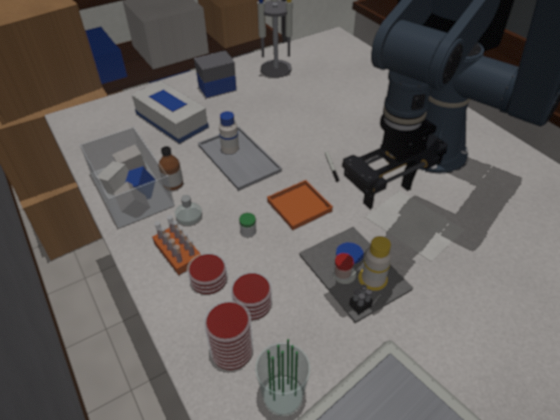

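{"fn": "drive_tool", "kwargs": {"targets": [0.1, -0.3, 1.5, 0, 0, 0, 0.2, -0.7, 4, 0, 0, 0, 0.2, -0.7, 7, 0, 0, 0, 0.2, -0.7, 10, 0, 0, 0, 0.2, -0.7, 13, 0, 0, 0, 0.2, -0.7, 15, 0, 0, 0, 0.2, -0.7, 16.2, 0, 0, 0, 0.2, -0.7, 16.7, 0, 0, 0, 0.2, -0.7, 16.8, 0, 0, 0, 0.2, -0.7, 16.8, 0, 0, 0]}}

```text
time: 12.48
position: [0.4753, 0.2871, 0.1154]
tool_rot: [0.707, 0.707, 0.0, 0.0]
ft_force: [0.3, -0.2, 0.0]
grip_width: 0.0871
```

{"fn": "drive_tool", "kwargs": {"targets": [0.15, -0.1, 0, 0, 0, 0, 0.3, -0.2, 0, 0, 0, 0, 0.3, -0.2, 0, 0, 0, 0, 0.3, -0.2, 0, 0, 0, 0]}}

```text
time: 12.82
position: [0.4729, 0.2914, 0.1158]
tool_rot: [0.707, 0.708, 0.001, 0.0]
ft_force: [0.9, -0.5, -0.8]
grip_width: 0.087
```

{"fn": "drive_tool", "kwargs": {"targets": [0, 0, 0, 0, 0, 0, 0, 0, 0, 0, 0, 0, 0, 0, 0, 0, 0, 0, 0, 0, 0, 0, 0, 0, 0, 0, 0, 0, 0, 0, 0, 0, 0, 0, 0, 0, 0, 0, 0, 0, 0, 0, 0, 0, 0, 0, 0, 0], "grip": 1, "squeeze": 20}}

```text
time: 13.48
position: [0.4725, 0.291, 0.115]
tool_rot: [0.707, 0.707, -0.0, -0.0]
ft_force: [-0.7, -0.2, 0.5]
grip_width: 0.0437
```

{"fn": "drive_tool", "kwargs": {"targets": [0, 0, -0.3, 0, 0, 0, 0, 0, -1, 0, 0, 0, 0, 0, -2.2, 0, 0, 0, 0, 0, -4, 0, 0, 0, 0, 0, -6, 0, 0, 0, 0, 0, -8, 0, 0, 0, 0, 0, -10, 0, 0, 0, 0, 0, -11.5, 0, 0, 0, 0, 0, -12.5, 0, 0, 0, 0, 0, -13.2, 0, 0, 0, 0, 0, -13.5, 0, 0, 0]}}

```text
time: 14.4
position: [0.4728, 0.2911, 0.251]
tool_rot: [0.707, 0.707, 0.001, 0.0]
ft_force: [-0.3, -0.1, -3.0]
grip_width: 0.0433
```

{"fn": "drive_tool", "kwargs": {"targets": [-0.5, 0.05, 0, 0, 0, 0, -1.5, 0.15, 0, 0, 0, 0, -3, 0.3, 0, 0, 0, 0, -5.2, 0.5, 0, 0, 0, 0, -8, 0.75, 0, 0, 0, 0, -11, 1, 0, 0, 0, 0, -14, 1.3, 0, 0, 0, 0, -17, 1.6, 0, 0, 0, 0, -20, 1.9, 0, 0, 0, 0, -23, 2.2, 0, 0, 0, 0, -26, 2.5, 0, 0, 0, 0, -29, 2.8, 0, 0, 0, 0]}}

```text
time: 15.4
position: [0.4997, -0.001, 0.2489]
tool_rot: [0.707, 0.707, -0.001, -0.001]
ft_force: [0.9, 0.1, -2.6]
grip_width: 0.0433
```

{"fn": "drive_tool", "kwargs": {"targets": [-3, 0.3, 0, 0, 0, 0, -6, 0.6, 0, 0, 0, 0, -9, 0.9, 0, 0, 0, 0, -12, 1.2, 0, 0, 0, 0, -15, 1.5, 0, 0, 0, 0, -17.5, 1.8, 0, 0, 0, 0, -19.5, 2, 0, 0, 0, 0, -21.2, 2.2, 0, 0, 0, 0, -22.3, 2.4, 0, 0, 0, 0, -22.7, 2.5, 0, 0, 0, 0, -22.7, 2.5, 0, 0, 0, 0]}}

```text
time: 16.32
position: [0.526, -0.2264, 0.2495]
tool_rot: [0.707, 0.707, 0.0, -0.0]
ft_force: [-0.8, 1.0, -3.2]
grip_width: 0.0436
```

{"fn": "drive_tool", "kwargs": {"targets": [0, 0, 1, 0, 0, 0, 0, 0, 3, 0, 0, 0, 0, 0, 5.5, 0, 0, 0, 0, 0, 8, 0, 0, 0, 0, 0, 10.2, 0, 0, 0, 0, 0, 12, 0, 0, 0, 0, 0, 13.2, 0, 0, 0, 0, 0, 14, 0, 0, 0, 0, 0, 14.3, 0, 0, 0, 0, 0, 14.4, 0, 0, 0, 0, 0, 14.4, 0, 0, 0]}}

```text
time: 17.23
position: [0.5265, -0.2256, 0.1064]
tool_rot: [0.707, 0.708, 0.0, 0.0]
ft_force: [0.2, 0.3, -3.3]
grip_width: 0.0436
```

{"fn": "drive_tool", "kwargs": {"targets": [0, 0, 0.05, 0, 0, 0, 0, 0, 0.1, 0, 0, 0, 0, 0, 0.15, 0, 0, 0, 0, 0, 0.2, 0, 0, 0]}}

```text
time: 17.57
position: [0.5263, -0.2261, 0.1045]
tool_rot: [0.707, 0.707, 0.0, 0.001]
ft_force: [-0.1, 0.2, -2.5]
grip_width: 0.0436
```

{"fn": "drive_tool", "kwargs": {"targets": [0, 0, 0.05, 0, 0, 0, 0, 0, 0.1, 0, 0, 0, 0, 0, 0.15, 0, 0, 0, 0, 0, 0.15, 0, 0, 0]}}

```text
time: 17.9
position: [0.5263, -0.2262, 0.104]
tool_rot: [0.707, 0.707, -0.0, 0.001]
ft_force: [-1.7, 0.5, 6.4]
grip_width: 0.0438
```

{"fn": "drive_tool", "kwargs": {"targets": [0, 0, -0.1, 0, 0, 0, 0, 0, -0.1, 0, 0, 0, 0, 0, -0.1, 0, 0, 0, 0, 0, -0.1, 0, 0, 0, 0, 0, -0.1, 0, 0, 0, 0, 0, -0.1, 0, 0, 0, 0, 0, -0.1, 0, 0, 0], "grip": -1}}

```text
time: 18.48
position: [0.5261, -0.2258, 0.1034]
tool_rot: [0.707, 0.707, -0.0, -0.0]
ft_force: [0.2, 0.0, -1.1]
grip_width: 0.0813
```

{"fn": "drive_tool", "kwargs": {"targets": [0, 0, -1.5, 0, 0, 0, 0, 0, -4, 0, 0, 0, 0, 0, -7.5, 0, 0, 0, 0, 0, -11, 0, 0, 0, 0, 0, -15, 0, 0, 0, 0, 0, -15, 0, 0, 0]}}

```text
time: 18.98
position: [0.5303, -0.2285, 0.2617]
tool_rot: [0.707, 0.707, 0.002, 0.008]
ft_force: [0.5, -0.6, 0.5]
grip_width: 0.0868
```

{"fn": "drive_tool", "kwargs": {"targets": [44, 0, 0, 0, 0, 0, 44, 0, 0, 0, 0, 0, 44, 0, 0, 0, 0, 0, 44, 0, 0, 0, 0, 0, 44, 0, 0, 0, 0, 0, 44, 0, 0, 0, 0, 0, 44, 0, 0, 0, 0, 0, 44, 0, 0, 0, 0, 0, 44, 0, 0, 0, 0, 0, 44, 0, 0, 0, 0, 0, 44, 0, 0, 0, 0, 0, 44, 0, 0, 0, 0, 0]}}

```text
time: 19.98
position: [0.5251, 0.219, 0.2533]
tool_rot: [0.705, 0.709, 0.001, -0.001]
ft_force: [1.1, -1.2, 0.2]
grip_width: 0.0872
```

```bash
cat > m.py <<'E'
import sys
from h import *
f=np.load(sys.argv[1]+'.npz');P=(f['K'],f['R'],f['t'])
for a in sys.argv[2:]:
  c,z=a.split(',')
  for ar,ce,m in blobs(mask(f['p'],c),500):
    k=np.argwhere(m)[:,::-1]; X=onplane(P,k,float(z));(x,y),r=cv2.minEnclosingCircle((X[:,:2]*1000).astype(np.float32))
    print(c,ar,ce.round(),'mean',X.mean(0)[:2].round(4),'circ',round(x,1),round(y,1),round(r,1))
E
python3 w.py w4|grep -v yellow; python3 m.py w4 blue,.015 yellow,.015 red,.065 
python3 - <<'E'
from h import *
p,d=robot.camera('scene');cv2.imwrite('pics/s2.png',p[:,:,::-1])
for x in tops('scene',p,d): print(*x)
E
```

```text
tcp [0.52511807 0.2190047  0.2533288 ] quat [ 7.04833453e-01  7.09371862e-01  9.99572103e-04 -6.05487559e-04] cam [0.5256215  0.30096865 0.41600709]
blue 1849 [239. 193.] zt 0.0164 mean [0.4749 0.1984] circ 0.4751 0.1978 r 33.7
green 519 [357. 332.] zt 0.0513 mean [ 0.6443 -0.0008] circ 0.6454 -0.0029 r 22.5
red 68 [535. 126.] zt 0.0817 mean [0.8019 0.2913] circ 0.8051 0.2925 r 16.4
red 73 [547. 126.] zt 0.0965 mean [0.8019 0.2915] circ 0.8032 0.2925 r 14.0
red 54 [521. 130.] zt 0.0667 mean [0.7999 0.2869] circ 0.8025 0.2861 r 15.7
red 55 [554. 133.] zt 0.1113 mean [0.7986 0.2856] circ 0.7983 0.2854 r 8.6
red 1033 [278. 169.] zt 0.0664 mean [0.5279 0.2403] circ 0.5278 0.2402 r 21.4
red 3157 [455. 210.] zt 0.0623 mean [0.7455 0.1912] circ 0.7456 0.1903 r 40.2
blue 1849 [239. 193.] mean [0.4748 0.198 ] circ 474.9 197.4 33.8
yellow 2242 [237. 125.] mean [0.4754 0.2876] circ 475.5 287.0 33.8
yellow 3114 [410. 348.] mean [ 0.7449 -0.0598] circ 733.4 -58.2 244.5
red 1033 [278. 169.] mean [0.5279 0.24  ] circ 528.0 239.9 21.6
red 3157 [455. 210.] mean [0.7438 0.192 ] circ 743.9 191.1 39.9
b
[... 334 characters left out ...]
[138. 176.] zt 0.0759 mean [ 0.825  -0.2847] circ 0.8261 -0.2807 r 36.8
blue 293 [351. 250.] zt 0.0179 mean [0.4674 0.1961] circ 0.475 0.1997 r 32.9
yellow 190 [244. 138.] zt 0.1306 mean [ 0.5293 -0.2213] circ 0.5309 -0.2214 r 24.1
yellow 534 [373. 278.] zt 0.0179 mean [0.4742 0.29  ] circ 0.4746 0.2889 r 34.9
green 143 [247. 219.] zt 0.0524 mean [ 0.6474 -0.0035] circ 0.6475 -0.0038 r 20.1
red 640 [206. 267.] zt 0.0482 mean [0.8005 0.0775] circ 0.8006 0.0774 r 37.4
red 225 [344. 261.] zt 0.0674 mean [0.5285 0.2431] circ 0.5282 0.2432 r 21.7
red 743 [251. 288.] zt 0.0631 mean [0.7459 0.1921] circ 0.7458 0.1915 r 37.5
red 1042 [227. 320.] zt 0.1229 mean [0.8405 0.2722] circ 0.84 0.2712 r 38.0
```

View pics/w4.png

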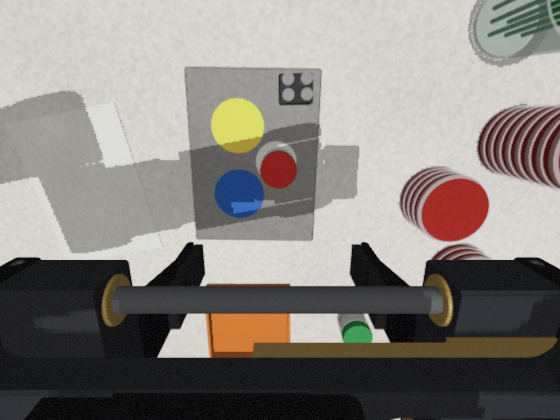

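View pics/s2.png

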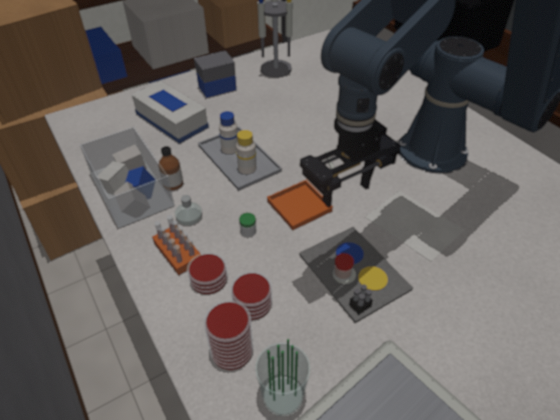

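{"fn": "drive_tool", "kwargs": {"targets": [1, 0.1, 2, 0, 0, 0, 2.2, 0.1, 5, 0, 0, 0, 2.2, 0.1, 8.5, 0, 0, 0, 2.2, 0.1, 12, 0, 0, 0, 2.2, 0.1, 15, 0, 0, 0, 2.2, 0.1, 17.5, 0, 0, 0, 2.2, 0.1, 19.3, 0, 0, 0, 2.2, 0.1, 20.5, 0, 0, 0, 2.2, 0.1, 21, 0, 0, 0, 2.2, 0.1, 21.2, 0, 0, 0, 2.2, 0.1, 21.2, 0, 0, 0]}}

```text
time: 21.0
position: [0.5274, 0.2357, 0.042]
tool_rot: [0.707, 0.707, 0.0, 0.0]
ft_force: [-0.2, 0.0, 0.3]
grip_width: 0.0867
```

{"fn": "drive_tool", "kwargs": {"targets": [0.2, 0, 0.1, 0, 0, 0, 0.4, 0, 0.2, 0, 0, 0, 0.5, 0, 0.2, 0, 0, 0, 0.5, 0, 0.2, 0, 0, 0]}}

```text
time: 21.33
position: [0.5271, 0.2417, 0.0403]
tool_rot: [0.707, 0.708, 0.001, 0.0]
ft_force: [-0.2, -0.1, -0.3]
grip_width: 0.0871
```

{"fn": "drive_tool", "kwargs": {"targets": [0, 0, 0, 0, 0, 0, 0, 0, 0, 0, 0, 0, 0, 0, 0, 0, 0, 0, 0, 0, 0, 0, 0, 0, 0, 0, 0, 0, 0, 0, 0, 0, 0, 0, 0, 0, 0, 0, 0, 0, 0, 0, 0, 0, 0, 0, 0, 0], "grip": 1, "squeeze": 12}}

```text
time: 22.0
position: [0.5267, 0.2411, 0.0395]
tool_rot: [0.707, 0.707, -0.0, -0.0]
ft_force: [-0.4, 0.3, -0.7]
grip_width: 0.044
```

{"fn": "drive_tool", "kwargs": {"targets": [0, 0, -0.3, 0, 0, 0, 0, 0, -1, 0, 0, 0, 0, 0, -2.5, 0, 0, 0, 0, 0, -4.5, 0, 0, 0, 0, 0, -6.5, 0, 0, 0, 0, 0, -8, 0, 0, 0, 0, 0, -8.8, 0, 0, 0, 0, 0, -9, 0, 0, 0]}}

```text
time: 22.67
position: [0.5277, 0.2414, 0.1316]
tool_rot: [0.707, 0.707, 0.002, 0.001]
ft_force: [-0.2, 0.4, -1.5]
grip_width: 0.0437
```

{"fn": "drive_tool", "kwargs": {"targets": [-0.5, -0.1, 0, 0, 0, 0, -1.7, -0.3, 0, 0, 0, 0, -4, -0.7, 0, 0, 0, 0, -7, -1.2, 0, 0, 0, 0, -10.5, -1.8, 0, 0, 0, 0, -14, -2.5, 0, 0, 0, 0, -17.5, -3.1, 0, 0, 0, 0, -20.5, -3.6, 0, 0, 0, 0, -23, -4.1, 0, 0, 0, 0, -24.5, -4.4, 0, 0, 0, 0, -25.2, -4.5, 0, 0, 0, 0, -25.2, -4.5, 0, 0, 0, 0]}}

```text
time: 23.67
position: [0.4808, -0.0126, 0.1288]
tool_rot: [0.708, 0.706, -0.001, -0.001]
ft_force: [0.5, 0.1, -1.4]
grip_width: 0.0438
```

{"fn": "drive_tool", "kwargs": {"targets": [0, 0, 1, 0, 0, 0, 0, 0, 3, 0, 0, 0, 0, 0, 5, 0, 0, 0, 0, 0, 7, 0, 0, 0, 0, 0, 8.5, 0, 0, 0, 0, 0, 9.3, 0, 0, 0, 0, 0, 9.7, 0, 0, 0, 0, 0, 9.8, 0, 0, 0, 0, 0, 9.8, 0, 0, 0]}}

```text
time: 24.42
position: [0.4821, -0.0106, 0.0317]
tool_rot: [0.707, 0.708, 0.0, 0.0]
ft_force: [-0.4, -0.2, 0.0]
grip_width: 0.0436
```

{"fn": "drive_tool", "kwargs": {"targets": [0, 0, 0.05, 0, 0, 0, 0, 0, 0.1, 0, 0, 0, 0, 0, 0.15, 0, 0, 0, 0, 0, 0.2, 0, 0, 0]}}

```text
time: 24.75
position: [0.4823, -0.011, 0.03]
tool_rot: [0.707, 0.707, 0.0, 0.0]
ft_force: [-0.5, -0.3, -1.8]
grip_width: 0.0431
```

{"fn": "drive_tool", "kwargs": {"targets": [0, 0, 0.05, 0, 0, 0, 0, 0, 0.1, 0, 0, 0, 0, 0, 0.15, 0, 0, 0, 0, 0, 0.15, 0, 0, 0]}}

```text
time: 25.08
position: [0.482, -0.011, 0.0285]
tool_rot: [0.707, 0.707, 0.0, 0.0]
ft_force: [-1.1, 0.3, 4.5]
grip_width: 0.0437
```

Contact; release, rise and go to look at the green jar.

{"fn": "drive_tool", "kwargs": {"targets": [0, 0, -0.1, 0, 0, 0, 0, 0, -0.1, 0, 0, 0, 0, 0, -0.1, 0, 0, 0, 0, 0, -0.1, 0, 0, 0, 0, 0, -0.1, 0, 0, 0, 0, 0, -0.1, 0, 0, 0, 0, 0, -0.1, 0, 0, 0], "grip": -0.8}}

```text
time: 25.67
position: [0.4819, -0.0109, 0.029]
tool_rot: [0.707, 0.707, -0.0, -0.0]
ft_force: [0.6, 0.5, 0.4]
grip_width: 0.0764
```

{"fn": "drive_tool", "kwargs": {"targets": [0, 0, -1.5, 0, 0, 0, 0, 0, -4, 0, 0, 0, 0, 0, -7.5, 0, 0, 0, 0, 0, -11, 0, 0, 0, 0, 0, -15, 0, 0, 0, 0, 0, -17, 0, 0, 0, 0, 0, -17, 0, 0, 0]}}

```text
time: 26.25
position: [0.4851, -0.0115, 0.2038]
tool_rot: [0.707, 0.707, 0.003, 0.005]
ft_force: [0.9, 0.3, 0.3]
grip_width: 0.0781
```

{"fn": "drive_tool", "kwargs": {"targets": [-3, 12, 0, 0, 0, 0, -3, 12, 0, 0, 0, 0, -3, 12, 0, 0, 0, 0, -3, 12, 0, 0, 0, 0, -3, 12, 0, 0, 0, 0, -3, 12, 0, 0, 0, 0], "grip": -1}}

```text
time: 26.75
position: [0.6002, -0.0404, 0.1972]
tool_rot: [0.707, 0.707, -0.001, -0.002]
ft_force: [-0.4, 0.2, -0.6]
grip_width: 0.0871
```

```bash
python3 w.py w5|grep -v yellow; python3 m.py w5 green,.05 red,.054 blue,.015
```

```text
tcp [ 0.60016681 -0.04036859  0.19721084] quat [ 0.70682563  0.70738388 -0.00118148 -0.00204495] cam [0.60196149 0.04176782 0.359802  ]
green 1357 [320. 165.] zt 0.0513 mean [ 0.6452 -0.0079] circ 0.6453 -0.0083 r 21.5
red 6088 [487.  76.] zt 0.0473 mean [0.8003 0.0767] circ 0.8002 0.0755 r 40.4
red 1463 [163. 168.] zt 0.0551 mean [ 0.4848 -0.0111] circ 0.4847 -0.0112 r 21.8
green 1357 [320. 165.] mean [ 0.6453 -0.008 ] circ 645.5 -8.0 21.8
red 6088 [487.  76.] mean [0.796  0.0759] circ 795.9 74.7 39.5
red 1463 [163. 168.] mean [ 0.4851 -0.0108] circ 484.9 -10.7 22.7
```

View pics/w5.png

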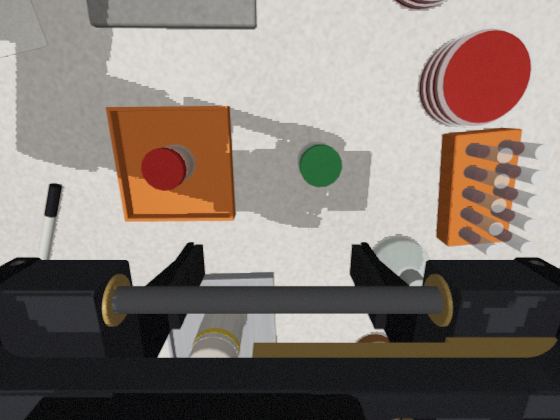

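{"fn": "drive_tool", "kwargs": {"targets": [1.5, 2, 1, 0, 0, 0, 3.2, 4.2, 3, 0, 0, 0, 3.2, 4.2, 6, 0, 0, 0, 3.2, 4.2, 9, 0, 0, 0, 3.2, 4.2, 12, 0, 0, 0, 3.2, 4.2, 14, 0, 0, 0, 3.2, 4.2, 15.5, 0, 0, 0, 3.2, 4.2, 16.4, 0, 0, 0, 3.2, 4.2, 16.6, 0, 0, 0, 3.2, 4.2, 16.6, 0, 0, 0]}}

```text
time: 27.63
position: [0.643, -0.0085, 0.0329]
tool_rot: [0.707, 0.707, -0.0, -0.001]
ft_force: [-0.0, -0.3, 0.1]
grip_width: 0.0868
```

{"fn": "drive_tool", "kwargs": {"targets": [0, 0, 0.3, 0, 0, 0, 0, 0, 0.6, 0, 0, 0, 0, 0, 0.75, 0, 0, 0, 0, 0, 0.75, 0, 0, 0]}}

```text
time: 27.97
position: [0.644, -0.0088, 0.0259]
tool_rot: [0.707, 0.707, 0.0, 0.0]
ft_force: [0.2, -0.0, 0.0]
grip_width: 0.0871
```

{"fn": "drive_tool", "kwargs": {"targets": [0, 0, 0, 0, 0, 0, 0, 0, 0, 0, 0, 0, 0, 0, 0, 0, 0, 0, 0, 0, 0, 0, 0, 0, 0, 0, 0, 0, 0, 0, 0, 0, 0, 0, 0, 0, 0, 0, 0, 0, 0, 0, 0, 0, 0, 0, 0, 0], "grip": 1, "squeeze": 12}}

```text
time: 28.63
position: [0.6441, -0.0088, 0.0256]
tool_rot: [0.707, 0.707, 0.0, 0.0]
ft_force: [0.4, -0.7, -0.5]
grip_width: 0.044
```

{"fn": "drive_tool", "kwargs": {"targets": [0, 0, -0.3, 0, 0, 0, 0, 0, -1, 0, 0, 0, 0, 0, -2.5, 0, 0, 0, 0, 0, -4.5, 0, 0, 0, 0, 0, -6.5, 0, 0, 0, 0, 0, -8.5, 0, 0, 0, 0, 0, -10, 0, 0, 0, 0, 0, -10.8, 0, 0, 0, 0, 0, -11, 0, 0, 0, 0, 0, -11, 0, 0, 0]}}

```text
time: 29.47
position: [0.644, -0.0088, 0.1362]
tool_rot: [0.707, 0.707, 0.0, 0.0]
ft_force: [-0.5, -0.1, -1.3]
grip_width: 0.0438
```

{"fn": "drive_tool", "kwargs": {"targets": [0.5, -0.2, 0, 0, 0, 0, 1.7, -0.8, 0, 0, 0, 0, 4, -1.9, 0, 0, 0, 0, 7, -3.4, 0, 0, 0, 0, 10.3, -4.9, 0, 0, 0, 0, 13.6, -6.5, 0, 0, 0, 0, 17, -8.1, 0, 0, 0, 0, 20, -9.6, 0, 0, 0, 0, 22.5, -10.8, 0, 0, 0, 0, 24.2, -11.6, 0, 0, 0, 0, 25.1, -12.1, 0, 0, 0, 0, 25.1, -12.1, 0, 0, 0, 0]}}

```text
time: 30.47
position: [0.52, 0.2443, 0.1347]
tool_rot: [0.706, 0.709, -0.001, -0.001]
ft_force: [-0.6, -0.9, -0.7]
grip_width: 0.0439
```

{"fn": "drive_tool", "kwargs": {"targets": [0, 0, 1, 0, 0, 0, 0, 0, 2.5, 0, 0, 0, 0, 0, 4.5, 0, 0, 0, 0, 0, 6, 0, 0, 0, 0, 0, 7, 0, 0, 0, 0, 0, 7.5, 0, 0, 0, 0, 0, 7.7, 0, 0, 0, 0, 0, 7.7, 0, 0, 0]}}

```text
time: 31.13
position: [0.523, 0.2415, 0.0581]
tool_rot: [0.707, 0.707, -0.0, -0.0]
ft_force: [-0.4, -0.4, -0.3]
grip_width: 0.0436
```

```bash
python3 w.py w6|grep -v yellow; python3 m.py w6 green,.085 blue,.015 yellow,.015; python3 - <<'E'
from h import *
a=[]
for n,s in [('scene',np.s_[200:320,290:430]),('side',np.s_[210:330,150:290])]:
    p,d=robot.camera(n);a.append(cv2.resize(p[s],(400,343),interpolation=cv2.INTER_CUBIC)); np.savez(n+'3.npz',p=p,d=d)
cv2.imwrite('pics/b.png',np.hstack(a)[:,:,::-1])
E
```

```text
tcp [0.52304231 0.24153399 0.05813818] quat [ 7.07157094e-01  7.07056437e-01 -1.83006685e-04 -7.40707404e-05] cam [0.52423217 0.32389316 0.22061819]
blue 842 [202. 257.] zt 0.0161 mean [0.4685 0.2222] circ 0.4687 0.22 r 19.2
green 3529 [277. 263.] zt 0.0836 mean [0.5242 0.2509] circ 0.5243 0.244 r 21.6
green 42 [277. 314.] zt 0.0839 mean [0.5244 0.2221] circ 0.5244 0.2223 r 6.4
red 371 [522. 253.] zt 0.0064 mean [0.715  0.2201] circ 0.7197 0.2168 r 27.9
red 131 [549. 252.] zt 0.0214 mean [0.7212 0.2286] circ 0.72 0.2295 r 8.3
green 3529 [277. 263.] mean [0.5243 0.2528] circ 524.4 246.9 21.9
blue 842 [202. 257.] mean [0.4684 0.2215] circ 468.7 219.6 19.5
yellow 7721 [205. 166.] mean [0.4753 0.2894] circ 475.4 288.1 34.2
yellow 3394 [339. 348.] mean [0.5762 0.1373] circ 568.7 129.5 136.0
```

View pics/w6.png

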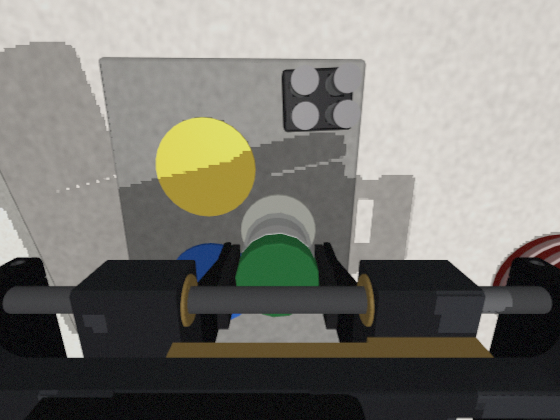

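View pics/b.png

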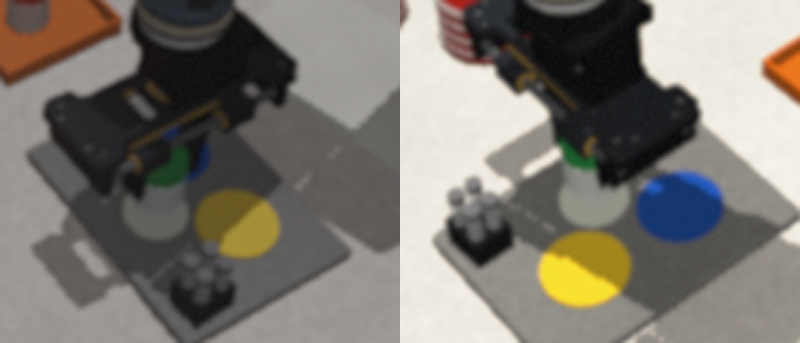

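```bash
python3 - <<'E'
from h import *
f=np.load('w6.npz');P=(f['K'],f['R'],f['t'])
print(onplane(P,[(241,228),(315,228),(278,194)],.015).round(4), onplane(P,[(277,317),(236,272),(318,272)],.083).round(4))
E
```

```text
[[0.4982 0.2448 0.015 ]
 [0.5521 0.2448 0.015 ]
 [0.5251 0.2703 0.015 ]] [[0.5244 0.2197 0.083 ]
 [0.5034 0.2469 0.083 ]
 [0.5453 0.2469 0.083 ]]
```

{"fn": "drive_tool", "kwargs": {"targets": [0.1, 0.1, 0.4, 0, 0, 0, 0.2, 0.1, 0.8, 0, 0, 0, 0.2, 0.1, 1.2, 0, 0, 0, 0.2, 0.1, 1.4, 0, 0, 0, 0.2, 0.1, 1.5, 0, 0, 0, 0.2, 0.1, 1.55, 0, 0, 0, 0.2, 0.1, 1.6, 0, 0, 0]}}

```text
time: 31.87
position: [0.5237, 0.2442, 0.0424]
tool_rot: [0.707, 0.707, -0.0, -0.0]
ft_force: [0.7, 0.2, -1.1]
grip_width: 0.0436
```

{"fn": "drive_tool", "kwargs": {"targets": [0, 0, 0.05, 0, 0, 0, 0, 0, 0.1, 0, 0, 0, 0, 0, 0.15, 0, 0, 0, 0, 0, 0.15, 0, 0, 0]}}

```text
time: 32.2
position: [0.5237, 0.2441, 0.041]
tool_rot: [0.707, 0.707, 0.0, 0.0]
ft_force: [-0.2, -0.2, -1.9]
grip_width: 0.0438
```

{"fn": "drive_tool", "kwargs": {"targets": [0, 0, 0.05, 0, 0, 0, 0, 0, 0.1, 0, 0, 0, 0, 0, 0.12, 0, 0, 0, 0, 0, 0.12, 0, 0, 0]}}

```text
time: 32.53
position: [0.5238, 0.2441, 0.0405]
tool_rot: [0.707, 0.707, 0.0, 0.0]
ft_force: [-1.8, 0.2, 4.9]
grip_width: 0.0436
```

{"fn": "drive_tool", "kwargs": {"targets": [0, 0, -0.05, 0, 0, 0, 0, 0, -0.05, 0, 0, 0, 0, 0, -0.05, 0, 0, 0, 0, 0, -0.05, 0, 0, 0, 0, 0, -0.05, 0, 0, 0, 0, 0, -0.05, 0, 0, 0, 0, 0, -0.05, 0, 0, 0, 0, 0, -0.05, 0, 0, 0], "grip": -1}}

```text
time: 33.2
position: [0.5237, 0.2441, 0.0403]
tool_rot: [0.707, 0.707, -0.0, -0.0]
ft_force: [-0.4, 0.1, -1.2]
grip_width: 0.0847
```

{"fn": "drive_tool", "kwargs": {"targets": [0, 0, -1.5, 0, 0, 0, 0, 0, -4, 0, 0, 0, 0, 0, -7.5, 0, 0, 0, 0, 0, -11, 0, 0, 0, 0, 0, -15, 0, 0, 0, 0, 0, -19, 0, 0, 0, 0, 0, -22, 0, 0, 0, 0, 0, -22, 0, 0, 0]}}

```text
time: 33.87
position: [0.5278, 0.2454, 0.2679]
tool_rot: [0.707, 0.707, 0.007, 0.004]
ft_force: [0.9, -0.1, -0.3]
grip_width: 0.0869
```

{"fn": "drive_tool", "kwargs": {"targets": [-4, 0, 0, 0, 0, 0, -8, 0, 0, 0, 0, 0, -10, 0, 0, 0, 0, 0, -10, 0, 0, 0, 0, 0, -10, 0, 0, 0, 0, 0]}}

```text
time: 34.28
position: [0.5236, 0.1433, 0.26]
tool_rot: [0.708, 0.706, -0.0, -0.0]
ft_force: [0.0, 0.4, 0.1]
grip_width: 0.0873
```

```bash
python3 w.py w7|grep -v yellow; python3 m.py w7 green,.065 blue,.015 yellow,.015
```

```text
tcp [0.52356777 0.14328821 0.25998241] quat [ 7.07737251e-01  7.06475590e-01 -1.11701222e-04 -4.59621212e-04] cam [0.52496432 0.2255424  0.42251534]
blue 2103 [239. 135.] zt 0.0163 mean [0.4749 0.199 ] circ 0.4749 0.1985 r 33.6
green 1195 [277.  96.] zt 0.0664 mean [0.5252 0.2443] circ 0.5253 0.2441 r 21.1
red 44 [548.  48.] zt 0.0813 mean [0.8007 0.2893] circ 0.8033 0.2899 r 12.5
red 44 [535.  52.] zt 0.0663 mean [0.8002 0.2883] circ 0.8031 0.2894 r 12.5
red 3743 [465. 144.] zt 0.0624 mean [0.7455 0.1919] circ 0.7455 0.1909 r 40.2
red 43 [457. 211.] zt 0.0356 mean [0.7667 0.1016] circ 0.7704 0.1009 r 20.1
red 2651 [484. 231.] zt 0.0474 mean [0.8005 0.0772] circ 0.8004 0.076 r 40.4
red 240 [248. 281.] zt 0.0551 mean [0.4838 0.005 ] circ 0.4847 0.0009 r 18.0
green 1195 [277.  96.] mean [0.5252 0.2445] circ 525.3 244.1 21.2
blue 2103 [239. 135.] mean [0.4747 0.1989] circ 474.8 198.4 33.7
yellow 2622 [236.  60.] mean [0.4754 0.2889] circ 475.4 288.1 33.9
yellow 3127 [410. 348.] mean [ 0.7444 -0.1439] circ 732.5 -142.2 248.5
```

View pics/w7.png

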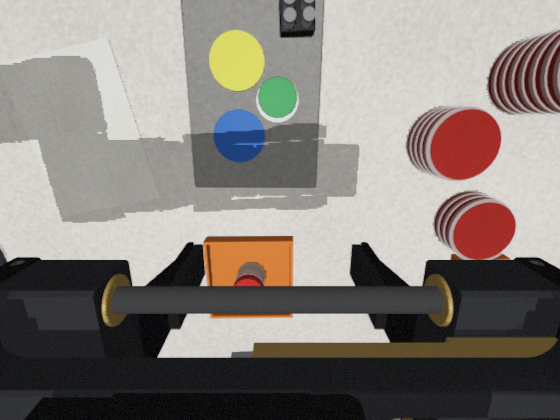

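{"fn": "drive_tool", "kwargs": {"targets": [-36.9, 0.25, 0, 0, 0, 0, -36.9, 0.25, 0, 0, 0, 0, -36.9, 0.25, 0, 0, 0, 0, -36.9, 0.25, 0, 0, 0, 0, -36.9, 0.25, 0, 0, 0, 0, -36.9, 0.25, 0, 0, 0, 0, -36.9, 0.25, 0, 0, 0, 0, -36.9, 0.25, 0, 0, 0, 0, -36.9, 0.25, 0, 0, 0, 0, -36.9, 0.25, 0, 0, 0, 0, -36.9, 0.25, 0, 0, 0, 0]}}

```text
time: 35.25
position: [0.5271, -0.2257, 0.2597]
tool_rot: [0.708, 0.707, 0.0, -0.0]
ft_force: [-0.2, 0.0, 0.3]
grip_width: 0.0872
```

```bash
python3 w.py w8|grep -v yellow; python3 m.py w8 yellow,.129 blue,.129
```

```text
tcp [ 0.52713183 -0.22569321  0.25972478] quat [ 7.07536740e-01  7.06676422e-01  2.93158070e-04 -3.30379189e-04] cam [ 0.52835931 -0.14350206  0.42228973]
blue 1992 [518. 229.] zt 0.0765 mean [ 0.8227 -0.2859] circ 0.8263 -0.284 r 35.9
blue 65 [276. 251.] zt 0.065 mean [ 0.5273 -0.3127] circ 0.5273 -0.3217 r 23.5
blue 447 [276. 279.] zt 0.1294 mean [ 0.5266 -0.3196] circ 0.5263 -0.3227 r 16.5
blue 531 [316. 322.] zt 0.0196 mean [ 0.5922 -0.4607] circ 0.5924 -0.4638 r 59.6
red 194 [235.   3.] zt 0.0551 mean [ 0.4836 -0.0314] circ 0.4842 -0.0288 r 15.2
yellow 1483 [276. 199.] mean [ 0.5273 -0.225 ] circ 527.1 -225.2 23.3
yellow 3126 [411. 348.] mean [ 0.6872 -0.4091] circ 678.0 -409.4 178.6
blue 1992 [518. 229.] mean [ 0.779 -0.258] circ 774.1 -257.1 35.6
blue 531 [316. 322.] mean [ 0.5728 -0.3723] circ 575.0 -376.8 43.4
```

View pics/w8.png

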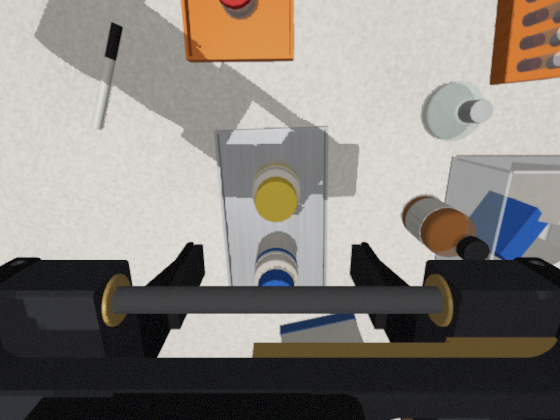

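{"fn": "drive_tool", "kwargs": {"targets": [0, -0.1, 1.5, 0, 0, 0, 0, -0.1, 4, 0, 0, 0, 0, -0.1, 7, 0, 0, 0, 0, -0.1, 10, 0, 0, 0, 0, -0.1, 12.5, 0, 0, 0, 0, -0.1, 14.2, 0, 0, 0, 0, -0.1, 15.2, 0, 0, 0, 0, -0.1, 15.5, 0, 0, 0, 0, -0.1, 15.5, 0, 0, 0, 0, -0.1, 15.5, 0, 0, 0]}}

```text
time: 36.13
position: [0.5265, -0.2244, 0.1063]
tool_rot: [0.706, 0.708, 0.0, 0.001]
ft_force: [-0.6, -0.9, 1.2]
grip_width: 0.0873
```

{"fn": "drive_tool", "kwargs": {"targets": [0, 0, 0, 0, 0, 0, 0, 0, 0, 0, 0, 0, 0, 0, 0, 0, 0, 0, 0, 0, 0, 0, 0, 0, 0, 0, 0, 0, 0, 0, 0, 0, 0, 0, 0, 0, 0, 0, 0, 0, 0, 0, 0, 0, 0, 0, 0, 0], "grip": 1, "squeeze": 20}}

```text
time: 36.8
position: [0.5257, -0.225, 0.1054]
tool_rot: [0.707, 0.707, 0.0, 0.0]
ft_force: [0.4, -0.3, -0.0]
grip_width: 0.0435
```

{"fn": "drive_tool", "kwargs": {"targets": [0, 0, -0.3, 0, 0, 0, 0, 0, -1, 0, 0, 0, 0, 0, -2.2, 0, 0, 0, 0, 0, -4, 0, 0, 0, 0, 0, -6, 0, 0, 0, 0, 0, -8, 0, 0, 0, 0, 0, -10, 0, 0, 0, 0, 0, -12, 0, 0, 0, 0, 0, -13.5, 0, 0, 0, 0, 0, -14.5, 0, 0, 0, 0, 0, -15, 0, 0, 0, 0, 0, -15, 0, 0, 0]}}

```text
time: 37.8
position: [0.5259, -0.225, 0.2563]
tool_rot: [0.707, 0.707, 0.0, 0.001]
ft_force: [0.5, -0.0, -2.7]
grip_width: 0.0435
```

{"fn": "drive_tool", "kwargs": {"targets": [0.5, -0.05, 0, 0, 0, 0, 1.5, -0.15, 0, 0, 0, 0, 3, -0.3, 0, 0, 0, 0, 5.2, -0.5, 0, 0, 0, 0, 8, -0.8, 0, 0, 0, 0, 11, -1.1, 0, 0, 0, 0, 14, -1.4, 0, 0, 0, 0, 17, -1.7, 0, 0, 0, 0, 20, -2, 0, 0, 0, 0, 23, -2.3, 0, 0, 0, 0, 26, -2.6, 0, 0, 0, 0, 29, -2.9, 0, 0, 0, 0]}}

```text
time: 38.8
position: [0.4944, 0.0679, 0.2546]
tool_rot: [0.707, 0.708, -0.001, -0.001]
ft_force: [0.7, 0.1, -2.3]
grip_width: 0.0438
```

{"fn": "drive_tool", "kwargs": {"targets": [3, -0.3, 0, 0, 0, 0, 6, -0.6, 0, 0, 0, 0, 9, -0.9, 0, 0, 0, 0, 12, -1.2, 0, 0, 0, 0, 15, -1.5, 0, 0, 0, 0, 17.5, -1.8, 0, 0, 0, 0, 19.7, -2, 0, 0, 0, 0, 21.2, -2.2, 0, 0, 0, 0, 22.1, -2.3, 0, 0, 0, 0, 22.3, -2.3, 0, 0, 0, 0, 22.3, -2.3, 0, 0, 0, 0]}}

```text
time: 39.72
position: [0.4722, 0.2885, 0.2548]
tool_rot: [0.706, 0.708, -0.001, -0.0]
ft_force: [-0.2, -0.1, -3.2]
grip_width: 0.0432
```

{"fn": "drive_tool", "kwargs": {"targets": [0, 0, 1, 0, 0, 0, 0, 0, 3, 0, 0, 0, 0, 0, 5.5, 0, 0, 0, 0, 0, 8, 0, 0, 0, 0, 0, 10, 0, 0, 0, 0, 0, 11.3, 0, 0, 0, 0, 0, 12, 0, 0, 0, 0, 0, 12.3, 0, 0, 0, 0, 0, 12.3, 0, 0, 0, 0, 0, 12.3, 0, 0, 0]}}

```text
time: 40.55
position: [0.4739, 0.2879, 0.1329]
tool_rot: [0.707, 0.707, 0.001, 0.0]
ft_force: [0.2, 0.2, -2.6]
grip_width: 0.0434
```

```bash
python3 w.py w9|grep -v yellow; python3 m.py w9 yellow,.15 green,.065; python3 - <<'E'
from h import *
a=[]
for n,s in [('scene',np.s_[200:320,290:430]),('side',np.s_[210:330,150:290])]:
    p,d=robot.camera(n);a.append(cv2.resize(p[s],(400,343),interpolation=cv2.INTER_CUBIC)); np.savez(n+'4.npz',p=p,d=d)
cv2.imwrite('pics/c.png',np.hstack(a)[:,:,::-1])
E
```

```text
tcp [0.47387325 0.28790624 0.13287986] quat [7.07045987e-01 7.07167284e-01 5.69236074e-04 2.85273979e-04] cam [0.47478243 0.37017531 0.29540529]
green 636 [346. 258.] zt 0.0662 mean [0.5338 0.2542] circ 0.5316 0.2512 r 20.5
red 186 [505. 260.] zt 0.0063 mean [0.7174 0.2224] circ 0.7242 0.2196 r 28.8
red 83 [502. 276.] zt 0.0217 mean [0.7058 0.2123] circ 0.7059 0.213 r 10.7
yellow 1184 [276. 184.] mean [0.4747 0.3373] circ 475.0 327.9 17.6
yellow 3651 [277. 262.] mean [0.4751 0.295 ] circ 475.1 289.4 23.9
yellow 3387 [339. 349.] mean [0.5116 0.2382] circ 505.9 233.2 96.1
green 636 [346. 258.] mean [0.5337 0.2546] circ 530.6 251.4 22.0
```

View pics/c.png

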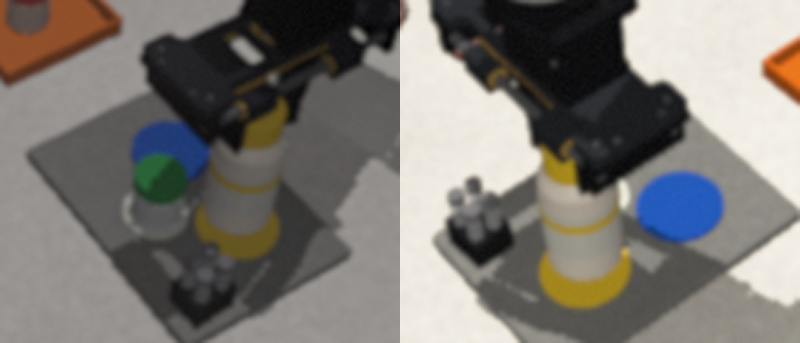

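View pics/w9.png

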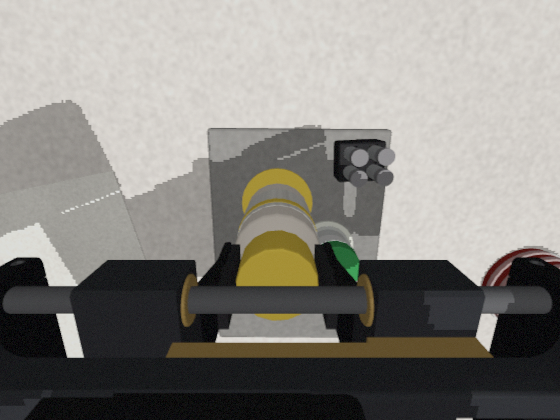

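{"fn": "drive_tool", "kwargs": {"targets": [0.05, 0, 0.4, 0, 0, 0, 0.05, 0, 0.8, 0, 0, 0, 0.05, 0, 1.1, 0, 0, 0, 0.05, 0, 1.3, 0, 0, 0, 0.05, 0, 1.35, 0, 0, 0, 0.05, 0, 1.4, 0, 0, 0, 0.05, 0, 1.45, 0, 0, 0]}}

```text
time: 41.28
position: [0.4732, 0.2886, 0.1178]
tool_rot: [0.707, 0.707, -0.0, 0.0]
ft_force: [-0.4, 1.1, -3.3]
grip_width: 0.0436
```

{"fn": "drive_tool", "kwargs": {"targets": [0, 0, 0.05, 0, 0, 0, 0, 0, 0.1, 0, 0, 0, 0, 0, 0.15, 0, 0, 0, 0, 0, 0.15, 0, 0, 0]}}

```text
time: 41.62
position: [0.4732, 0.2886, 0.1164]
tool_rot: [0.707, 0.707, 0.0, 0.0]
ft_force: [-0.5, -0.2, -2.9]
grip_width: 0.0435
```

{"fn": "drive_tool", "kwargs": {"targets": [0, 0, 0.05, 0, 0, 0, 0, 0, 0.1, 0, 0, 0, 0, 0, 0.15, 0, 0, 0, 0, 0, 0.15, 0, 0, 0]}}

```text
time: 41.95
position: [0.4735, 0.2887, 0.1163]
tool_rot: [0.707, 0.707, 0.0, 0.0]
ft_force: [-0.4, -0.9, 7.4]
grip_width: 0.0438
```

{"fn": "drive_tool", "kwargs": {"targets": [0, 0, -0.1, 0, 0, 0, 0, 0, -0.1, 0, 0, 0, 0, 0, -0.1, 0, 0, 0, 0, 0, -0.1, 0, 0, 0, 0, 0, -0.1, 0, 0, 0, 0, 0, -0.1, 0, 0, 0, 0, 0, -0.1, 0, 0, 0, 0, 0, -0.1, 0, 0, 0], "grip": -1}}

```text
time: 42.62
position: [0.4732, 0.2886, 0.1158]
tool_rot: [0.707, 0.707, -0.0, -0.0]
ft_force: [0.5, -0.8, -0.2]
grip_width: 0.0847
```

{"fn": "drive_tool", "kwargs": {"targets": [0, 0, -1.5, 0, 0, 0, 0, 0, -4, 0, 0, 0, 0, 0, -7.5, 0, 0, 0, 0, 0, -11, 0, 0, 0, 0, 0, -14, 0, 0, 0, 0, 0, -14, 0, 0, 0, 0, 0, -14, 0, 0, 0]}}

```text
time: 43.2
position: [0.4743, 0.289, 0.258]
tool_rot: [0.707, 0.707, 0.002, 0.001]
ft_force: [-0.4, -0.3, 0.3]
grip_width: 0.087
```

{"fn": "drive_tool", "kwargs": {"targets": [-40, 3, 0, 0, 0, 0, -40, 3, 0, 0, 0, 0, -40, 3, 0, 0, 0, 0, -40, 3, 0, 0, 0, 0, -40, 3, 0, 0, 0, 0, -40, 3, 0, 0, 0, 0, -40, 3, 0, 0, 0, 0, -40, 3, 0, 0, 0, 0, -40, 3, 0, 0, 0, 0, -40, 3, 0, 0, 0, 0, -40, 3, 0, 0, 0, 0, -40, 3, 0, 0, 0, 0]}}

```text
time: 44.2
position: [0.5025, -0.1123, 0.2541]
tool_rot: [0.708, 0.706, -0.0, -0.002]
ft_force: [0.3, 0.8, -0.5]
grip_width: 0.0871
```

{"fn": "drive_tool", "kwargs": {"targets": [-22.5, 2.2, 0, 0, 0, 0, -22.5, 2.2, 0, 0, 0, 0, -22.5, 2.2, 0, 0, 0, 0, -22.5, 2.2, 0, 0, 0, 0, -22.5, 2.2, 0, 0, 0, 0, -22.5, 2.2, 0, 0, 0, 0, -22.5, 2.2, 0, 0, 0, 0, -22.5, 2.2, 0, 0, 0, 0]}}

```text
time: 44.87
position: [0.5253, -0.3348, 0.2543]
tool_rot: [0.707, 0.707, 0.0, -0.002]
ft_force: [-0.8, 0.1, -0.4]
grip_width: 0.0871
```

```bash
python3 w.py w10|grep -v yellow; python3 m.py w10  blue,.129; python3 - <<'E'
from h import *
p,d=robot.camera('scene');cv2.imwrite('pics/s3.png',p[:,:,::-1])
for x in tops('scene',p,d): print(*x)
E
```

```text
tcp [ 0.52532349 -0.3347883   0.25427898] quat [ 7.06837530e-01  7.07372974e-01  3.93238093e-04 -2.00686955e-03] cam [ 0.52675116 -0.25300486  0.41704884]
blue 2240 [542. 149.] zt 0.0768 mean [ 0.8199 -0.2916] circ 0.8245 -0.2898 r 32.8
blue 1503 [277. 202.] zt 0.1302 mean [ 0.5268 -0.337 ] circ 0.5268 -0.3376 r 21.6
blue 423 [316. 264.] zt 0.0199 mean [ 0.5835 -0.4636] circ 0.5824 -0.4644 r 50.4
blue 831 [341. 333.] zt 0.0833 mean [ 0.6114 -0.5288] circ 0.61 -0.5325 r 33.5
blue 326 [197. 355.] zt 0.0145 mean [ 0.3828 -0.6307] circ 0.3943 -0.6332 r 45.3
blue 2240 [542. 149.] mean [ 0.7751 -0.2829] circ 771.7 -283.7 36.5
blue 1503 [277. 202.] mean [ 0.5269 -0.3357] circ 527.5 -336.1 23.4
blue 831 [341. 333.] mean [ 0.5998 -0.491 ] circ 598.6 -494.3 28.9
blue 1216 [106.  55.] zt -0.0727 mean [ 0.6226 -1.4185] circ 0.641 -1.4343 r 148.9
blue 403 [219.  86.] zt 0.0558 mean [ 0.4063 -0.6339] circ 0.4093 -0.636 r 57.9
blue 334 [168. 100.] zt 0.0846 mean [ 0.6212 -0.5727] circ 0.6232 -0.5744 r 62.4
blue 127 [227. 118.] zt 0.1305 mean [ 0.5294 -0.3298] circ 0.5301 -0.3293 r 21.3
blue 321 [138. 176.] zt 0.0757 mean [ 0.8251 -0.2837] circ 0.8272 -0.2816 r 37.0
blue 304 [350. 250.] zt 0.0178 mean [0.4679 0.1953] circ 0.4742 0.1989 r 33.1
yellow 301 [379. 245.] zt 0.1421 mean [0.4765 0.2879] circ 0.4763 0.2891 r 22.9
yellow 111 [379. 285.] zt 0.0184 mean [0.4754 0.3129] circ 0.4741 0.3028 r 30.8
green 231 [346. 262.] zt 0.0675 mean [0.526  0.2466] circ 0.5269 0.246 r 22.5
red 160 [300. 194.] zt 0.0564 mean [ 0.4848 -0.0079] circ 0.4875 -0.0083 r 23.7
red 647 [206. 267.] zt 0.0483 mean [0.8009 0.0773] circ 0.8006 0.0772 r 37.5
red 746 [251. 288.] zt 0.0631 mean [0.746  0.1922] circ 0.7458 0.1916 r 37.5
red 1047 [227. 320.] zt 0.1228 mean [0.8404 0.272 ] circ 0.84 0.271 r 38.3
```

View pics/s3.png

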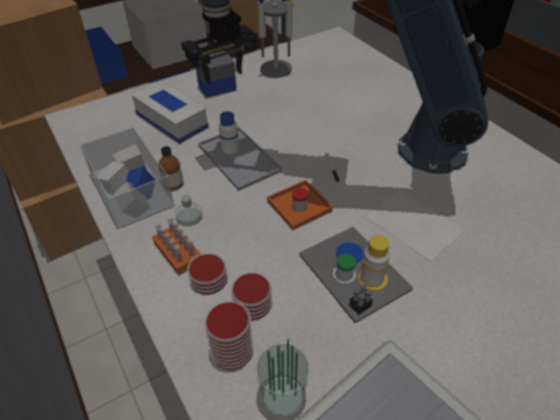

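{"fn": "drive_tool", "kwargs": {"targets": [-0.1, 0, 1.5, 0, 0, 0, -0.1, 0, 4, 0, 0, 0, -0.1, 0, 7, 0, 0, 0, -0.1, 0, 10, 0, 0, 0, -0.1, 0, 12.5, 0, 0, 0, -0.1, 0, 14, 0, 0, 0, -0.1, 0, 14.7, 0, 0, 0, -0.1, 0, 15, 0, 0, 0, -0.1, 0, 15, 0, 0, 0, -0.1, 0, 15, 0, 0, 0]}}

```text
time: 45.8
position: [0.5265, -0.3372, 0.1071]
tool_rot: [0.706, 0.708, 0.0, 0.001]
ft_force: [-0.1, -0.8, -0.7]
grip_width: 0.0869
```

{"fn": "drive_tool", "kwargs": {"targets": [0.1, 0, 0.1, 0, 0, 0, 0.1, 0, 0.1, 0, 0, 0]}}

```text
time: 45.97
position: [0.5263, -0.3366, 0.1061]
tool_rot: [0.707, 0.707, 0.0, 0.001]
ft_force: [-0.2, -0.7, 0.1]
grip_width: 0.0868
```

{"fn": "drive_tool", "kwargs": {"targets": [0, 0, 0, 0, 0, 0, 0, 0, 0, 0, 0, 0, 0, 0, 0, 0, 0, 0, 0, 0, 0, 0, 0, 0, 0, 0, 0, 0, 0, 0, 0, 0, 0, 0, 0, 0, 0, 0, 0, 0, 0, 0, 0, 0, 0, 0, 0, 0], "grip": 1, "squeeze": 20}}

```text
time: 46.63
position: [0.5257, -0.3364, 0.1048]
tool_rot: [0.707, 0.707, -0.0, -0.0]
ft_force: [0.3, 0.4, 0.0]
grip_width: 0.0435
```

{"fn": "drive_tool", "kwargs": {"targets": [0, 0, -0.3, 0, 0, 0, 0, 0, -1, 0, 0, 0, 0, 0, -2.2, 0, 0, 0, 0, 0, -4, 0, 0, 0, 0, 0, -6, 0, 0, 0, 0, 0, -8, 0, 0, 0, 0, 0, -10, 0, 0, 0, 0, 0, -12, 0, 0, 0, 0, 0, -13.5, 0, 0, 0, 0, 0, -14.5, 0, 0, 0, 0, 0, -15, 0, 0, 0, 0, 0, -15, 0, 0, 0]}}

```text
time: 47.63
position: [0.5261, -0.3367, 0.2565]
tool_rot: [0.707, 0.707, 0.0, 0.001]
ft_force: [0.9, 0.3, -2.0]
grip_width: 0.0432
```

{"fn": "drive_tool", "kwargs": {"targets": [0.5, -0.05, 0, 0, 0, 0, 1.5, -0.15, 0, 0, 0, 0, 3, -0.3, 0, 0, 0, 0, 5.2, -0.5, 0, 0, 0, 0, 8, -0.8, 0, 0, 0, 0, 11, -1.1, 0, 0, 0, 0, 14, -1.4, 0, 0, 0, 0, 17, -1.7, 0, 0, 0, 0, 20, -2, 0, 0, 0, 0, 23, -2.3, 0, 0, 0, 0, 26, -2.6, 0, 0, 0, 0, 29, -2.9, 0, 0, 0, 0]}}

```text
time: 48.63
position: [0.4946, -0.0434, 0.2542]
tool_rot: [0.707, 0.708, -0.0, -0.001]
ft_force: [0.7, 0.2, -1.2]
grip_width: 0.0436
```

{"fn": "drive_tool", "kwargs": {"targets": [3, -0.3, 0, 0, 0, 0, 6, -0.6, 0, 0, 0, 0, 9, -0.9, 0, 0, 0, 0, 12, -1.2, 0, 0, 0, 0, 15, -1.5, 0, 0, 0, 0, 18, -1.7, 0, 0, 0, 0, 20.5, -2, 0, 0, 0, 0, 22.5, -2.2, 0, 0, 0, 0, 24, -2.3, 0, 0, 0, 0, 24.5, -2.3, 0, 0, 0, 0, 24.5, -2.3, 0, 0, 0, 0]}}

```text
time: 49.55
position: [0.4717, 0.2, 0.2543]
tool_rot: [0.706, 0.708, -0.001, -0.001]
ft_force: [0.4, -0.2, -3.2]
grip_width: 0.0436
```

{"fn": "drive_tool", "kwargs": {"targets": [0, 0, 1, 0, 0, 0, 0, 0, 3, 0, 0, 0, 0, 0, 5.5, 0, 0, 0, 0, 0, 8, 0, 0, 0, 0, 0, 10, 0, 0, 0, 0, 0, 11.3, 0, 0, 0, 0, 0, 12, 0, 0, 0, 0, 0, 12.3, 0, 0, 0, 0, 0, 12.3, 0, 0, 0, 0, 0, 12.3, 0, 0, 0]}}

```text
time: 50.38
position: [0.4738, 0.1983, 0.1323]
tool_rot: [0.707, 0.707, 0.0, 0.0]
ft_force: [0.8, 0.1, -1.3]
grip_width: 0.0434
```

```bash
python3 w.py w11|grep -v yellow; python3 - <<'E'
from h import *
a=[]
for n,s in [('scene',np.s_[200:320,290:430]),('side',np.s_[210:330,150:290])]:
    p,d=robot.camera(n);a.append(cv2.resize(p[s],(400,343),interpolation=cv2.INTER_CUBIC)); np.savez(n+'5.npz',p=p,d=d)
cv2.imwrite('pics/d.png',np.hstack(a)[:,:,::-1])
E
```

```text
tcp [0.47382299 0.19827199 0.13227531] quat [7.07060026e-01 7.07153341e-01 4.15361061e-04 3.16039137e-04] cam [0.47476367 0.28058335 0.29477938]
blue 1033 [275. 184.] zt 0.0163 mean [0.4737 0.2178] circ 0.4745 0.1988 r 33.7
blue 170 [276. 203.] zt 0.0945 mean [0.4736 0.2219] circ 0.4749 0.2122 r 23.5
blue 3735 [277. 261.] zt 0.1575 mean [0.4749 0.2064] circ 0.4751 0.1992 r 21.4
blue 137 [277. 316.] zt 0.1575 mean [0.4753 0.1777] circ 0.4757 0.1787 r 10.2
green 2549 [341. 163.] zt 0.0662 mean [0.5241 0.2449] circ 0.524 0.2444 r 22.0
red 148 [517. 185.] zt 0.0062 mean [0.7103 0.215 ] circ 0.7158 0.2133 r 24.0
red 181 [530. 187.] zt 0.0212 mean [0.711  0.2161] circ 0.7171 0.2134 r 24.2
red 186 [541. 192.] zt 0.0369 mean [0.7083 0.2148] circ 0.7093 0.2147 r 17.8
red 161 [550. 204.] zt 0.052 mean [0.7043 0.2087] circ 0.7052 0.2063 r 15.0
red 205 [557. 239.] zt 0.0623 mean [0.7087 0.1815] circ 0.7107 0.1814 r 19.2
```

View pics/d.png

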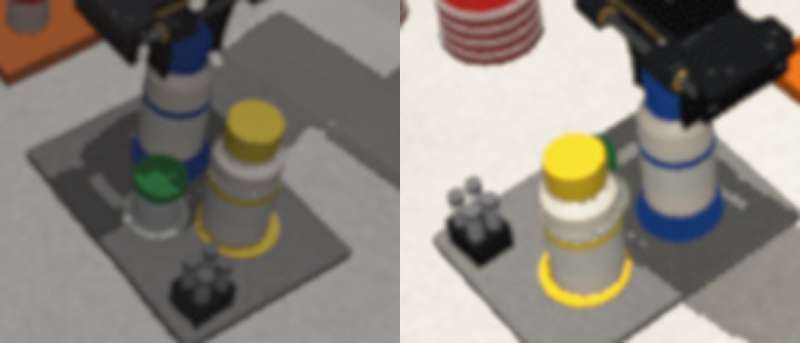

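View pics/w11.png

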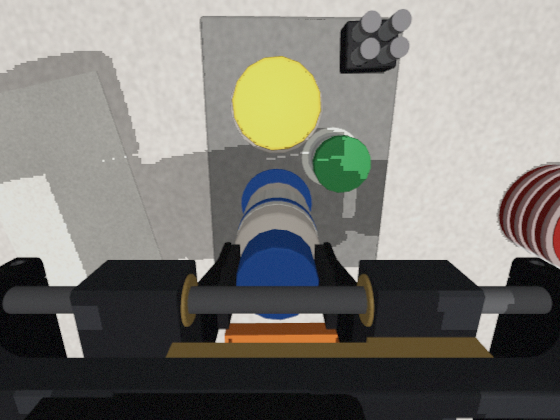

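{"fn": "drive_tool", "kwargs": {"targets": [0, 0, 0.4, 0, 0, 0, 0, 0, 0.8, 0, 0, 0, 0, 0, 1.1, 0, 0, 0, 0, 0, 1.3, 0, 0, 0, 0, 0, 1.35, 0, 0, 0, 0, 0, 1.4, 0, 0, 0, 0, 0, 1.45, 0, 0, 0]}}

```text
time: 51.12
position: [0.4733, 0.1986, 0.1172]
tool_rot: [0.707, 0.707, -0.0, -0.0]
ft_force: [0.6, -0.8, -2.4]
grip_width: 0.0434
```

{"fn": "drive_tool", "kwargs": {"targets": [0, 0, 0.05, 0, 0, 0, 0, 0, 0.1, 0, 0, 0, 0, 0, 0.15, 0, 0, 0, 0, 0, 0.15, 0, 0, 0]}}

```text
time: 51.45
position: [0.4732, 0.1986, 0.1158]
tool_rot: [0.707, 0.707, -0.0, -0.0]
ft_force: [-0.4, -0.3, -1.4]
grip_width: 0.0435
```

{"fn": "drive_tool", "kwargs": {"targets": [0, 0, 0.05, 0, 0, 0, 0, 0, 0.1, 0, 0, 0, 0, 0, 0.12, 0, 0, 0, 0, 0, 0.12, 0, 0, 0]}}

```text
time: 51.78
position: [0.4733, 0.1986, 0.1157]
tool_rot: [0.707, 0.707, 0.0, 0.0]
ft_force: [-1.7, 0.5, 7.1]
grip_width: 0.0437
```

{"fn": "drive_tool", "kwargs": {"targets": [0, 0, -0.1, 0, 0, 0, 0, 0, -0.1, 0, 0, 0, 0, 0, -0.1, 0, 0, 0, 0, 0, -0.1, 0, 0, 0, 0, 0, -0.1, 0, 0, 0, 0, 0, -0.1, 0, 0, 0, 0, 0, -0.1, 0, 0, 0, 0, 0, -0.1, 0, 0, 0], "grip": -1}}

```text
time: 52.45
position: [0.4732, 0.1986, 0.1156]
tool_rot: [0.707, 0.707, -0.0, -0.0]
ft_force: [-0.3, 0.2, -0.7]
grip_width: 0.0843
```

{"fn": "drive_tool", "kwargs": {"targets": [0, 0, -1.5, 0, 0, 0, 0, 0, -4, 0, 0, 0, 0, 0, -7.5, 0, 0, 0, 0, 0, -11, 0, 0, 0, 0, 0, -15, 0, 0, 0, 0, 0, -18, 0, 0, 0, 0, 0, -18, 0, 0, 0]}}

```text
time: 53.03
position: [0.4772, 0.1995, 0.3025]
tool_rot: [0.707, 0.707, 0.006, 0.004]
ft_force: [-0.4, -1.0, 0.4]
grip_width: 0.0869
```

{"fn": "drive_tool", "kwargs": {"targets": [-8, 0, 0, 0, 0, 0, -8, 0, 0, 0, 0, 0, -8, 0, 0, 0, 0, 0, -8, 0, 0, 0, 0, 0, -8, 0, 0, 0, 0, 0, -8, 0, 0, 0, 0, 0, -8, 0, 0, 0, 0, 0]}}

```text
time: 53.62
position: [0.4731, 0.1196, 0.2954]
tool_rot: [0.706, 0.708, -0.0, -0.0]
ft_force: [0.5, 0.3, 0.2]
grip_width: 0.0868
```

```bash
python3 w.py w12|grep -v -e yellow; python3 m.py w12 yellow,.14 blue,.14 green,.065; python3 - <<'E'
from h import *
a=[]
for n in ['scene','side']:
    p,d=robot.camera(n);a.append(cv2.resize(p[150:330,150:430],(400,257),interpolation=cv2.INTER_CUBIC))
    for x in tops(n,p,d): 
        if np.hypot(*x[6])<.7: print(*x)
cv2.imwrite('pics/e.png',np.hstack(a)[:,:,::-1])
E
```

```text
tcp [0.47311318 0.11958568 0.29535952] quat [ 7.06261015e-01  7.07951468e-01 -8.36862289e-05 -3.01849865e-04] cam [0.47412473 0.20186981 0.45787752]
blue 60 [277.  95.] zt 0.0162 mean [0.474  0.2275] circ 0.4736 0.2194 r 25.6
blue 1422 [277. 120.] zt 0.1413 mean [0.4747 0.1963] circ 0.4746 0.1961 r 21.1
green 1080 [319.  78.] zt 0.0664 mean [0.5245 0.2436] circ 0.5243 0.2433 r 21.6
red 3298 [492. 123.] zt 0.0625 mean [0.7454 0.1915] circ 0.7453 0.1906 r 40.2
red 2374 [506. 207.] zt 0.0476 mean [0.8002 0.0769] circ 0.8002 0.076 r 40.1
red 642 [283. 263.] zt 0.0554 mean [ 0.4832 -0.0095] circ 0.4831 -0.0099 r 21.9
yellow 1967 [278.  23.] mean [0.4748 0.2822] circ 475.0 282.4 23.0
yellow 3184 [410. 348.] mean [ 0.6468 -0.0856] circ 637.2 -86.0 193.6
blue 1422 [277. 120.] mean [0.4746 0.1963] circ 474.6 196.1 21.2
green 1080 [319.  78.] mean [0.5248 0.2438] circ 524.8 243.4 21.8
blue 268 [354. 220.] zt 0.1423 mean [0.4765 0.2005] circ 0.4767 0.1995 r 22.6
yellow 329 [379. 245.] zt 0.1422 mean [0.4761 0.2876] circ 0.476 0.2876 r 23.2
yellow 108 [379. 285.] zt 0.0181 mean [0.4766 0.3128] circ 0.474 0.3026 r 30.8
green 229 [346. 262.] zt 0.0675 mean [0.5261 0.2471] circ 0.5255 0.2473 r 22.4
red 156 [300. 194.] zt 0.0566 mean [ 0.4844 -0.008 ] circ 0.4841 -0.0076 r 23.5
blue 345 [246. 246.] zt 0.1414 mean [0.4677 0.1996] circ 0.4682 0.1999 r 21.5
blue 122 [246. 288.] zt 0.0174 mean [0.4576 0.2145] circ 0.4693 0.201 r 33.4
yellow 435 [211. 268.] zt 0.1418 mean [0.4686 0.2874] circ 0.4683 0.2873 r 22.4
yellow 60 [214. 294.] zt 0.0777 mean [0.4504 0.2996] circ 0.4598 0.2932 r 25.3
yellow 218 [213. 310.] zt 0.0181 mean [0.4593 0.302 ] circ 0.4698 0.2903 r 34.5
red 207 [314. 224.] zt 0.056 mean [ 0.4766 -0.0075] circ 0.4765 -0.0068 r 22.0
```

View pics/e.png

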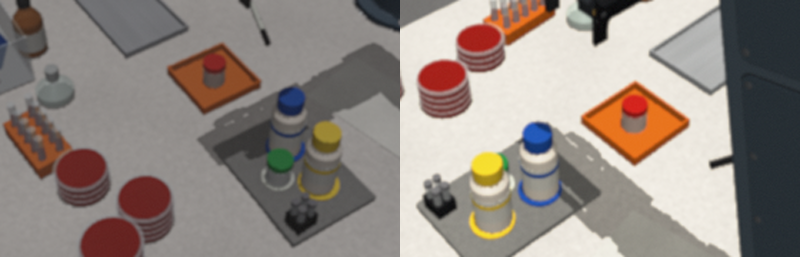

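View pics/w12.png

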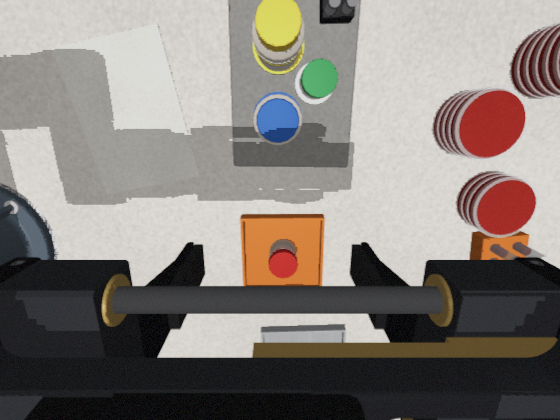

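```bash
python3 -c "
from rig import robot
print(robot.hand_in(), robot.get_obs()['time'])"
```

```text
the job is handed in; nothing more can be done
the job is handed in; nothing more can be done
```

The job is handed in, at about 54 s of the 144 s allowed; no verdict was reported. I moved both bottles into the steel tray, the red jar into the orange discard tray and the green jar onto the white pad. Then the yellow bottle and the blue bottle went back to their own pads. Each thing was lowered until a light contact of about 5–7 N showed, then released.

**Last checks:** pictures from all three cameras show everything upright and the gripper clear.
- **Bottles:** both caps read within about 4 mm of their pad centres in the side and scene views, at the right height (about 0.14 m). That is inside the 12 mm limit.
- **Green jar:** within about 2 mm of the white pad's centre, judged from the wrist view.
- **Red jar:** about 3 mm from the middle of the discard tray.
- **Vial block:** it looks unmoved in the pictures; I did not measure it again.

**Disagreements:**
- **Cameras:** the scene and side cameras differ by about 7–8 mm in x, so I compared each object with its pad within one view.
- **Last wrist view:** it put the yellow cap about 6 mm short of its pad in y. The cap was close to the picture's edge, and the other two views did not show this.

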